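# Load the bench cooler's carousel and start it

## Task

Load every sample jar that stands between the analyser and the round bench cooler into the cooler: turn its carousel by the spokes of the hand wheel to bring the pocket whose collar has the colour of the jar's lid to the port, and stand the jar upright in it. When all of them are in, turn the carousel until the white shutter closes the port. Then press the white, the blue and the green key in that order, each fully down and let up again before the next; never press the red stop key, press no key before the port is closed, and leave the teal-capped vial where it stands.

Things in the scene. Friction and masses are not known exactly. Their poses are not given: they have to be found in the camera images.
- red_jar (a point): squat white sample jar with a red ribbed screw lid (closed): 40 mm tall, body 41 mm diameter, lid 40 mm diameter over its ribs from 26 to 40 mm above its foot; about 70 g. Point on its axis half-way up (20 mm above its foot), z axis towards the lid. Not every jar is there every time (None: absent).
- green_jar (a point): squat white sample jar with a green ribbed screw lid (closed): 40 mm tall, body 41 mm diameter, lid 40 mm diameter over its ribs from 26 to 40 mm above its foot; about 70 g. Point on its axis half-way up (20 mm above its foot), z axis towards the lid. Not every jar is there every time (None: absent).
- yellow_jar (a point): squat white sample jar with a yellow ribbed screw lid (closed): 40 mm tall, body 41 mm diameter, lid 40 mm diameter over its ribs from 26 to 40 mm above its foot; about 70 g. Point on its axis half-way up (20 mm above its foot), z axis towards the lid. Not every jar is there every time (None: absent).
- blue_jar (a point): squat white sample jar with a blue ribbed screw lid (closed): 40 mm tall, body 41 mm diameter, lid 40 mm diameter over its ribs from 26 to 40 mm above its foot; about 70 g. Point on its axis half-way up (20 mm above its foot), z axis towards the lid. Not every jar is there every time (None: absent).
- cooler: round white bench cooler, fixed: drum of 112 mm radius; a tongue with the keys, 132 mm wide, 30 mm high, reaches to 168 mm from the axis in its -x direction, towards the robot. Origin on the turntable's axis at bench level, z up. A clear fixed cover of 108 mm radius (top face at 82 mm, side wall down to the drum) encloses the turntable except at the port.
- port (a point): middle of the port, 76 mm from the axis in the cooler's -x direction, 78 mm above the bench. The port is a wedge-shaped opening in cover and side wall, 34 degrees to either side of that direction, open outwards. A pocket can be loaded when it stands under this point; its neighbours, 60 degrees (76 mm) away, are then under the cover.
- spoke_0 (a point): near the end of a spoke of the black hand wheel that stands above the cover and turns with the turntable: a level bar of 12 mm diameter from the hub (19 mm radius, top 14 mm over the cover) to 47 mm from the axis. This point is on its centre line, 41 mm from the axis, 9 mm above the cover's top face, 30 degrees anticlockwise of the shutter seen from above
- spoke_1 (a point): near the end of a spoke of the black hand wheel that stands above the cover and turns with the turntable: a level bar of 12 mm diameter from the hub (19 mm radius, top 14 mm over the cover) to 47 mm from the axis. This point is on its centre line, 41 mm from the axis, 9 mm above the cover's top face, 150 degrees anticlockwise of the shutter seen from above
- spoke_2 (a point): near the end of a spoke of the black hand wheel that stands above the cover and turns with the turntable: a level bar of 12 mm diameter from the hub (19 mm radius, top 14 mm over the cover) to 47 mm from the axis. This point is on its centre line, 41 mm from the axis, 9 mm above the cover's top face, 270 degrees anticlockwise of the shutter seen from above
- carousel (a joint): turntable angle, rad, growing anticlockwise seen from above; no stops, any number of turns; 0 when the white shutter fills the port. It turns freely against slight friction (0.05 N m plus 0.08 N m per rad/s, some 2 to 4 N at a spoke), runs on a little after a quick push and stays where it is left.
- pocket_red (a point): pocket with the red collar on the turntable: centre of its floor, 34 mm above the bench, 76 mm from the axis, 60 degrees anticlockwise of the shutter. The jar stands on the floor inside a collar 20 mm high that flares upwards; about 2.5 mm play all round at the floor, 3 mm at the top.
- pocket_green (a point): pocket with the green collar on the turntable: centre of its floor, 34 mm above the bench, 76 mm from the axis, 120 degrees anticlockwise of the shutter. The jar stands on the floor inside a collar 20 mm high that flares upwards; about 2.5 mm play all round at the floor, 3 mm at the top.
- pocket_yellow (a point): pocket with the yellow collar on the turntable: centre of its floor, 34 mm above the bench, 76 mm from the axis, 240 degrees anticlockwise of the shutter. The jar stands on the floor inside a collar 20 mm high that flares upwards; about 2.5 mm play all round at the floor, 3 mm at the top.
- pocket_blue (a point): pocket with the blue collar on the turntable: centre of its floor, 34 mm above the bench, 76 mm from the axis, 300 degrees anticlockwise of the shutter. The jar stands on the floor inside a collar 20 mm high that flares upwards; about 2.5 mm play all round at the floor, 3 mm at the top.
- shutter (a point): middle of the white shutter segment of the turntable, 76 mm from the axis, 78 mm above the bench; the shutter spans 40 degrees to either side, and the port is closed when this point stands under the middle of the port. A grey-collared spare pocket lies opposite and stays empty.
- key_white_top (a point): middle of the top of the white key (leftmost seen from the robot): square keycap 18 mm wide, 43 mm above the bench, in a row of four on the tongue, 31 mm apart
- key_white (a joint): travel of the white key, m: 0 up, 0.005 fully down; a spring returns it, about 5 N at full travel; it counts as pressed beyond 0.0035
- key_blue_top (a point): middle of the top of the blue key (second from the left): square keycap 18 mm wide, 43 mm above the bench, in a row of four on the tongue, 31 mm apart
- key_blue (a joint): travel of the blue key, m: 0 up, 0.005 fully down; a spring returns it, about 5 N at full travel; it counts as pressed beyond 0.0035
- key_green_top (a point): middle of the top of the green key (third from the left): square keycap 18 mm wide, 43 mm above the bench, in a row of four on the tongue, 31 mm apart
- key_green (a joint): travel of the green key, m: 0 up, 0.005 fully down; a spring returns it, about 5 N at full travel; it counts as pressed beyond 0.0035
- key_red_top (a point): middle of the top of the red key (rightmost; stop): square keycap 18 mm wide, 43 mm above the bench, in a row of four on the tongue, 31 mm apart
- key_red (a joint): travel of the red key, m: 0 up, 0.005 fully down; a spring returns it, about 5 N at full travel; it counts as pressed beyond 0.0035
- teal_vial_mid (a point): teal-capped vial that belongs to another job, 25 mm diameter, 46 mm tall; point half-way up. Not to be moved. Beside it and the jars, on the right, the analyser fills the bench: its side is at y = 0.06 m, its front at x = 0.47 m, its top about 0.28 m above the bench (probe arms higher).

How it is judged (in metres and radians):
On the way, in this order (a step that is already met when the one before it is completed fails the run):
1. every jar present stands upright in the pocket of its lid's colour, let go (horizontal distance between red_jar and pocket_red below 0.007 m and z of red_jar in the frame of pocket_red between 0.016 and 0.024 m and angle between each of red_jar, green_jar, yellow_jar, blue_jar's own z axis and vertical below 0.15 rad and horizontal distance between green_jar and pocket_green below 0.007 m and z of green_jar in the frame of pocket_green between 0.016 and 0.024 m and horizontal distance between yellow_jar and pocket_yellow below 0.007 m and z of yellow_jar in the frame of pocket_yellow between 0.016 and 0.024 m and horizontal distance between blue_jar and pocket_blue below 0.007 m and z of blue_jar in the frame of pocket_blue between 0.016 and 0.024 m and contact force between each of jar_red, jar_green, jar_yellow, jar_blue and the fingers below 0.05 N), for 0.2 s.
2. the white shutter closes the port and the turntable is at rest (horizontal distance between shutter and port below 0.007 m and velocity of joint carousel between -0.05 and 0.05 rad/s), for 0.3 s.
3. the white key alone is pressed down, the port being closed (value of joint key_white above 0.0035 m and value of joint each of key_blue, key_green, key_red below 0.0015 m and horizontal distance between shutter and port below 0.007 m), for 0.05 s.
4. the blue key alone is pressed down, the port being closed (value of joint key_blue above 0.0035 m and value of joint each of key_white, key_green, key_red below 0.0015 m and horizontal distance between shutter and port below 0.007 m), for 0.05 s.
5. the green key alone is pressed down, the port being closed (value of joint key_green above 0.0035 m and value of joint each of key_white, key_blue, key_red below 0.0015 m and horizontal distance between shutter and port below 0.007 m), for 0.05 s.
At the end, for the whole second after the job is handed in: every jar present stands upright (within 0.15 rad) on the floor of the pocket of its lid's colour (within 7 mm of its centre), released; the shutter's middle is within 7 mm of the port's middle; all keys are up and the turntable is at rest (all of step 1 and all of step 2 and value of joint each of key_white, key_blue, key_green, key_red below 0.0015 m); the robot touches nothing.
It fails at once if the red stop key is pressed (value of joint key_red above 0.003 m).
It fails at once if a key is pressed while the port is not closed (value of joint any of key_white, key_blue, key_green, key_red above 0.003 m and horizontal distance between shutter and port above 0.012 m).
It fails at once if two keys are down together (value of joint each of key_white, key_blue above 0.002 m or value of joint each of key_blue, key_green above 0.002 m or value of joint each of key_white, key_green above 0.002 m).
It fails at once if the teal-capped vial is moved (distance of teal_vial_mid from where it was at the start of the episode above 0.05 m).
Of jar_red, jar_green, jar_yellow, jar_blue only 3 to 4 are there at a start; the rules pass over those that are not, and their reading is None.
At some moment in a run one of jar_red, jar_green, jar_yellow, jar_blue may be knocked a few centimetres aside while the robot is not near it.
It also fails if it takes over 210 s, if anything falls off the work surface, if the arm or the gripper's body presses on something with over 40 N, if the wrist force passes 120 N, or if a joint passes its speed limit or range.

## Robot

A 6-joint arm with a two-finger parallel gripper is mounted at the origin on a cart in front of the work surface, level with it; the furniture and walls round the work are solid. World frame = base frame: x ahead of the robot, y to its left, z up, the work surface at z = 0. Lengths are in m, angles in degrees, forces in N, time in s.
With the tool pointing down it reaches from about 0.3 to 0.75 m from the base axis. Payload 8.5 kg.
Tool frame: the origin (TCP) lies midway between the tips of the shut fingers; the grasp point (between the pads) lies 19 mm behind it (env.hold_point_z is the distance from the TCP to the grasp point, in m); z points along the fingers, y is the line along which they close (so a half turn about z gives the same grasp; the last joint's range is limited). The gripper opens to 85 mm and grips with 20 to 120 N. Pads are 22 mm wide; open, the fingers measure 114 mm over their backs; the gripper's body (76 mm by 85 mm) begins 54 mm behind the grasp point. The pads swing forward as they close: fully open they stand 13 mm farther back than shut.
Start: joints at [-84.528, 21.807, 74.336, -0, 83.858, -12.336], TCP at [0.168, -0.524, 0.231] pointing down, gripper open.
Joint ranges: [-178.18, 178.18], [-50.72, 133.34], [12.68, 142.11], [-81.47, 261.47], [9.98, 163.14], [-165.26, 165.26]. Speed limits (degrees/s): [136.94, 136.94, 180, 180, 180, 180].

## Interface

Orientations are given as a 3x3 rotation matrix whose columns are the frame's x, y, z axes.
In Python, from rig import observe, get_image, camera_info, env gives the robot as it stands.
- The arm moves only by the tool drive_tool, never from a script. Its arguments are lists of equal length, an entry for each row: "offset": the shift along the tool's x, y, z in units of 40 mm (1.0 is 40 mm), a list of three; "turn": the turn, a rotation vector about the tool's x, y, z in units of 6 degrees (1.0 is 6 degrees), a list of three; "hand": the opening, from 0 (shut) to 1 (fully open). A call has exactly 10 rows; each row shifts and turns the commanded pose from where the row before left it, along the tool's axes as they then stand; what a row does not reach is not made up. A row lasts 1/8 s, in which the tool goes at most 62.5 mm and 10.7 degrees, less where a joint would pass 70% of its speed; a pose out of reach is approached as far as the arm can. A call is refused whole if a number of a shift passes 1 or a number of a turn 1, either way. A call with a gripper value outside its range is refused whole. The fingers move at their own pace and stop on an object; "newtons" is the grip in N (left out, the last holds). Time passes only in rows, so rows that do not move let the fingers close, or fill a call up. It gives the time, the measured TCP pose, the force, the opening and the grip force at its end, in the units of the state.
- observe(): the state, without advancing time (a new reading comes with each control period).
- get_image(name): name is "side" or "top" or "wrist"; returns the picture (400x640x3 uint8, blue, green, red); there is no depth.
- camera_info(name): a dict with "fx", "fy", "cx", "cy" (pixels), "world_to_cam" (4x4, takes a point from world to camera coordinates). Camera axes: x right, y down, z forward; pixel columns grow to the right and rows downward; lengths in m; the calibration is good to about 2 mm. A picture is of the moment at which its call begins: read the wrist's pose just before it. camera_info takes no time and is no camera call; for the wrist camera it gives the pose at the moment of the call.
- env.close_job(): hands the job in; it is judged then, once.
The state is a dict: "time_s": time; "q": joint angles; "qvel": joint speeds; "joint_efforts": joint torques, N m; "position": TCP position; "tool_rot": TCP orientation; "ft_force": force on the tool from outside, world axes, zero at the start; "wrist_torque": the same for the moment, N m; "grip_width": finger opening in m; "gripper_force": force on a finger pad.
Only numpy, scipy, OpenCV 4.12 (cv2) and the standard library are available. Lean on these libraries where they do the work, as an engineer would, in place of code of your own. Each camera call takes 0.05 s, during which the arm holds its last target. There are 200 camera calls.

## Working session

There is one attempt and no reset: what is moved stays moved. The work goes in short steps, Python scripts to look and compute and a tool call to move; the robot and the scene stay as the last step left them, time stands still between calls to the robot, and variables do not carry over. Pictures are saved under pics/ and viewed, at most 14 in all, crops included, and the job is handed in when it is done.

Besides the shell and the picture viewer there is one more tool, called after ">>>" in YAML: its name, and indented under it one key for each argument. drive_tool: Moves the arm, as the interface text tells. Its arguments: {"type":"object","properties":{"offset":{"type":"array"},"turn":{"type":"array"},"hand":{"type":"array"},"newtons":{"type":"number"}},"required":["offset","turn","hand"]}

```bash
ls; mkdir -p pics; python3 - <<'E'
from rig import observe,get_image,camera_info,env
import cv2,numpy as np
s=observe();print(s['time_s'],s['position'],np.round(s['tool_rot'],3).tolist(),s['grip_width'],env.hold_point_z)
for n in('top','side'):
    cv2.imwrite(f'pics/{n}0.png',get_image(n));c=camera_info(n);print(n,c['fx'],c['cx'],c['cy'],np.round(c['world_to_cam'],3).tolist())
E
```

```text
pics
0.0 [ 0.16817762 -0.523341    0.23069765] [[0.952, 0.306, -0.0], [0.306, -0.952, 0.001], [0.0, -0.001, -1.0]] 0.08552225010528454 0.0187
top 409.8858448935501 321.1972023617823 205.05449041109446 [[-0.054, -0.999, -0.002, 0.359], [-0.976, 0.053, -0.211, 0.553], [0.211, -0.01, -0.977, 0.822], [0.0, 0.0, 0.0, 1.0]]
side 467.04429605886077 322.60058660621854 203.62757248451905 [[-0.982, -0.19, -0.007, 0.58], [-0.093, 0.51, -0.855, -0.033], [0.166, -0.839, -0.519, 1.063], [0.0, 0.0, 0.0, 1.0]]
```

View pics/top0.png

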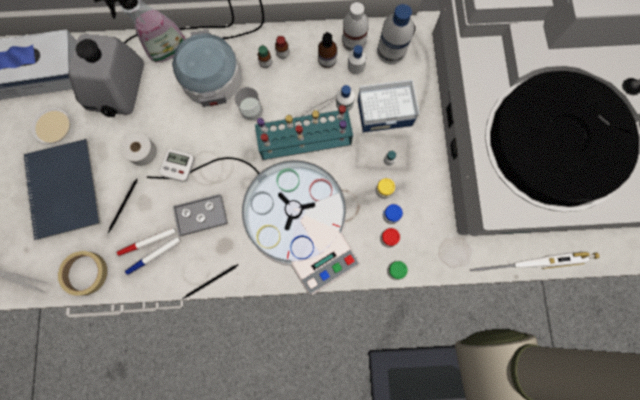

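View pics/side0.png

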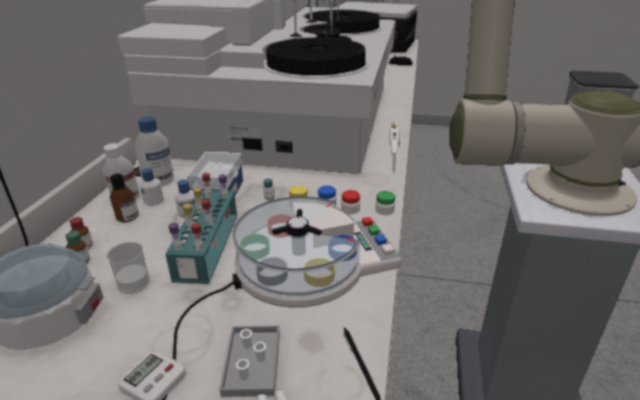

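The top view shows four jars: yellow (386,187), blue (393,213), red (390,237) and green (398,270). The cooler hub is at about (293,209), the keys run from (311,284) to (349,260), and the blue pocket at (301,247) is closest to the port. The vial is at (391,157). The side view agrees with this.

```bash
cat > h.py <<'E'
import numpy as np,cv2
from rig import observe,get_image,camera_info,env
def ray(c,px,z):
    M=np.array(c['world_to_cam']);R=M[:3,:3];o=-R.T@M[:3,3]
    d=R.T@np.array([(px[0]-c['cx'])/c['fx'],(px[1]-c['cy'])/c['fy'],1])
    return (o+d*(z-o[2])/d[2])[:2]
def proj(c,p):
    M=np.array(c['world_to_cam']);q=M[:3,:3]@np.array(p)+M[:3,3]
    return q[0]/q[2]*c['fx']+c['cx'],q[1]/q[2]*c['fy']+c['cy']
HUE={'yellow':(20,38),'blue':(100,125),'green':(45,85),'red':(172,8)}
def blobs(img,col,amin=40,smin=110):
    h=cv2.cvtColor(img,cv2.COLOR_BGR2HSV);a,b=HUE[col]
    H=h[...,0];m=((H>=a)&(H<=b)) if a<b else ((H>=a)|(H<=b))
    m=(m&(h[...,1]>smin)&(h[...,2]>60)).astype(np.uint8)
    n,_,st,ce=cv2.connectedComponentsWithStats(m)
    return [(np.round(ce[i],1).tolist(),st[i].tolist()) for i in range(1,n) if st[i,4]>amin]
E
python3 - <<'E'
from h import *
img=cv2.imread('pics/top0.png');c=camera_info('top')
for col in HUE:
    for ce,st in blobs(img,col,25):
        if 240<ce[0]<420 and 150<ce[1]<300: print(col,ce,st[2:],np.round(ray(c,ce,.04),4),'key',np.round(ray(c,ce,.043),4))
print('hub',ray(c,(293,209),.096),'wkey',ray(c,(311,284),.043))
cv2.imwrite('pics/c0.png',cv2.resize(img[150:300,230:420],None,fx=4,fy=4,interpolation=cv2.INTER_CUBIC))
E
```

```text
yellow [385.7, 186.5] [18, 18, 238] [0.6102 0.1829] key [0.6094 0.1834]
blue [393.2, 212.6] [18, 18, 230] [0.5504 0.1717] key [0.5499 0.1722]
blue [324.1, 274.9] [10, 11, 68] [0.4243 0.3302] key [0.4242 0.3302]
green [323.2, 260.4] [18, 12, 52] [0.455  0.3304] key [0.4547 0.3304]
green [336.5, 267.2] [8, 9, 53] [0.439  0.3029] key [0.4389 0.303 ]
green [397.8, 269.7] [17, 17, 225] [0.4267 0.1732] key [0.4266 0.1738]
red [390.5, 236.6] [18, 18, 254] [0.4981 0.1823] key [0.4977 0.1829]
red [348.7, 259.5] [10, 10, 69] [0.4539 0.2759] key [0.4537 0.2761]
hub [0.55873564 0.38693387] wkey [0.40685098 0.35875542]
```

View pics/c0.png

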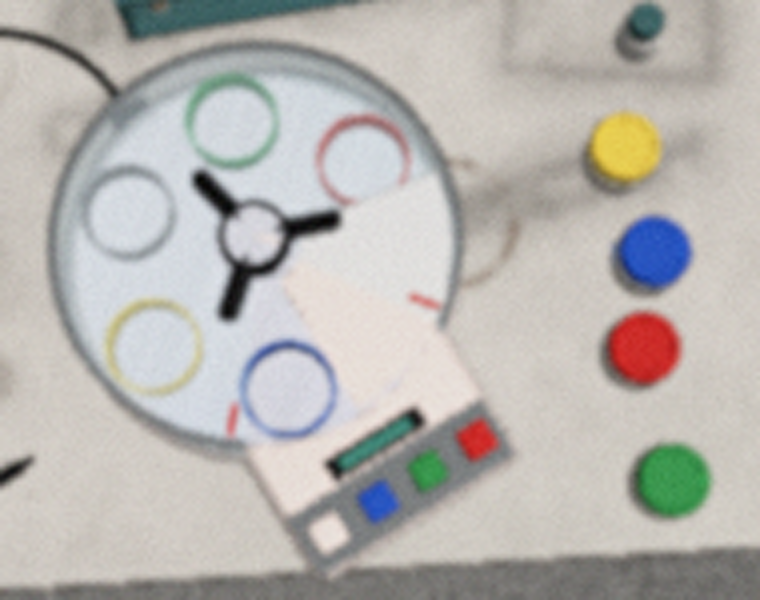

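```bash
cat >> h.py <<'E'
HUB=np.array([.5587,.387]);YAW=28.8
def theta(coll,c,z=.054,yaw=None):
    ang={'red':60,'green':120,'grey':180,'yellow':240,'blue':300};o=[]
    for k,px in coll.items():
        d=ray(c,px,z)-HUB;o.append((k,round(np.hypot(*d)*1000,1),round((np.degrees(np.arctan2(d[1],d[0]))-ang[k]-180-(yaw or YAW))%360,1)))
    return o
def go(x,y,z,yaw=None):
    s=observe();R=np.array(s['tool_rot']);p=np.array(s['position'])
    u=R.T@(np.array([x,y,z])-p)/.04;ya=np.degrees(np.arctan2(R[1,0],R[0,0]))
    print('t',round(s['time_s'],2),'pos',np.round(p,4),'yaw',round(ya,2),'tilt',np.round(R[:2,2],3),'units',np.round(u,3),'turnz',None if yaw is None else round(-(yaw-ya)/6,3),'w',round(s['grip_width'],4))
E
python3 - <<'E'
from h import *
c=camera_info('top')
f=lambda x,y:(230+x/4,150+y/4)
print(theta({'blue':f(289,389),'red':f(364,160),'green':f(232,120),'yellow':f(154,347),'grey':f(129,212)},c))
E
```

```text
[('blue', np.float64(76.1), np.float64(41.6)), ('red', np.float64(76.8), np.float64(39.6)), ('green', np.float64(75.1), np.float64(39.5)), ('yellow', np.float64(74.8), np.float64(41.7)), ('grey', np.float64(73.1), np.float64(40.6))]
```

>>> drive_tool:
  offset:
    - [0,0,0]
    - [0,0,0]
    - [1,-0.85,0]
    - [1,-0.85,0]
    - [1,-0.85,0]
    - [1,-0.85,0]
    - [1,-0.85,0]
    - [1,-0.85,0]
    - [1,-0.85,0]
    - [1,-0.85,0]
  turn:
    - [0,0,-1]
    - [0,0,-0.83]
    - [0,0,0]
    - [0,0,0]
    - [0,0,0]
    - [0,0,0]
    - [0,0,0]
    - [0,0,0]
    - [0,0,0]
    - [0,0,0]
  hand: [1,1,1,1,1,1,1,1,1,1]

```text
time_s: 1.35
position: [0.3178, -0.1295, 0.2313]
tool_rot: [[0.877, 0.481, 0.0], [0.481, -0.877, 0.0], [0.0, -0.0, -1.0]]
ft_force: [0.7, 0.2, 0.6]
grip_width: 0.0852
gripper_force: 0.0
```

>>> drive_tool:
  offset:
    - [0.6,-1,0]
    - [0.6,-1,0]
    - [0.6,-1,0]
    - [0.6,-1,0]
    - [0.6,-1,0]
    - [0.94,-0.38,0]
    - [0.94,-0.38,0]
    - [0.94,-0.38,0]
    - [0.94,-0.38,0]
    - [0.94,-0.38,0]
  turn:
    - [0,0,0]
    - [0,0,0]
    - [0,0,0]
    - [0,0,0]
    - [0,0,0]
    - [0,0,0]
    - [0,0,0]
    - [0,0,0]
    - [0,0,0]
    - [0,0,0]
  hand: [1,1,1,1,1,1,1,1,1,1]

```text
time_s: 2.6
position: [0.4553, 0.2602, 0.231]
tool_rot: [[0.876, 0.482, -0.001], [0.482, -0.876, -0.0], [-0.001, -0.0, -1.0]]
ft_force: [-0.1, -1.0, 0.7]
grip_width: 0.0851
gripper_force: 0.0
```

```bash
python3 - <<'E'
from h import *
go(*HUB,.231,YAW)
cv2.imwrite('pics/w1.png',get_image('wrist'))
c=camera_info('wrist');M=np.array(c['world_to_cam']);print(c['fx'],c['cx'],c['cy'],-M[:3,:3].T@M[:3,3],M[:3,:3].round(3).tolist())
E
```

```text
t 2.6 pos [0.4553 0.2602 0.231 ] yaw 28.8 tilt [-0.001 -0.   ] units [ 3.793 -1.531 -0.004] turnz 0.0 w 0.0851
285.3171602768674 322.1137779933882 203.61451027529094 [0.52142029 0.29769804 0.37353274] [[0.483, -0.876, -0.0], [-0.839, -0.463, 0.286], [-0.25, -0.138, -0.958]]
```

View pics/w1.png

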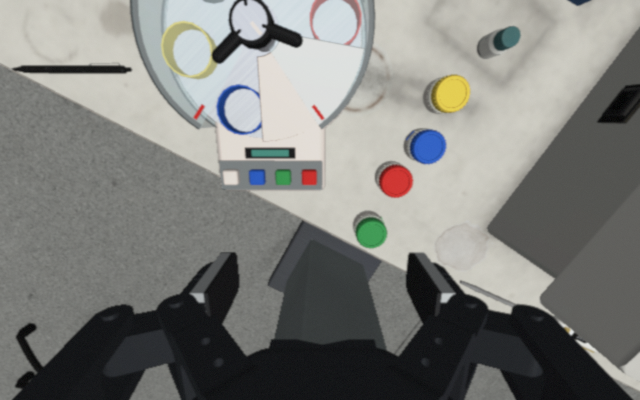

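The wrist view shows the hub at (251,22), the keys in row 177 at columns 231, 257, 283 and 309, the jars, and the blue collar at (240,108).

```bash
python3 - <<'E'
from h import *
img=cv2.imread('pics/w1.png');c=camera_info('wrist')
for col in HUE:
    for ce,st in blobs(img,col,60):
        if ce[1]<260: print(col,ce,st,np.round(ray(c,ce,.04),4),'key',np.round(ray(c,ce,.043),4))
# hub ring: dark blob circle
print('hub',ray(c,(251,22),.096))
for p in[(231,177),(257,177),(283,177),(309,177)]:print(ray(c,p,.043))
g=cv2.resize(img[0:130,120:390],None,fx=2.9,fy=2.9,interpolation=cv2.INTER_CUBIC);cv2.imwrite('pics/c1.png',g)
E
```

```text
yellow [450.4, 93.5] [432, 75, 38, 38, 1129] [0.6121 0.1875] key [0.6112 0.1885]
blue [228.8, 108.2] [217, 85, 44, 49, 411] [0.481  0.3937] key [0.4814 0.3929]
blue [427.7, 146.3] [411, 130, 35, 34, 928] [0.5532 0.1766] key [0.5529 0.1777]
blue [256.7, 176.9] [249, 170, 16, 15, 230] [0.4258 0.3337] key [0.4266 0.3334]
green [269.7, 152.5] [251, 150, 38, 6, 223] [0.4591 0.3327] key [0.4596 0.3324]
green [282.7, 177.0] [276, 170, 15, 15, 209] [0.4405 0.3067] key [0.4413 0.3066]
green [370.8, 232.3] [357, 218, 29, 30, 677] [0.4308 0.178 ] key [0.4316 0.1791]
red [395.5, 180.7] [379, 165, 34, 32, 839] [0.5014 0.187 ] key [0.5016 0.188 ]
red [308.9, 177.0] [302, 170, 15, 15, 219] [0.4556 0.2794] key [0.4561 0.2796]
hub [0.56122389 0.38898886]
[0.41192379 0.35984275]
[0.42668479 0.3330551 ]
[0.44144503 0.30626886]
[0.45620448 0.27948402]
```

View pics/c1.png

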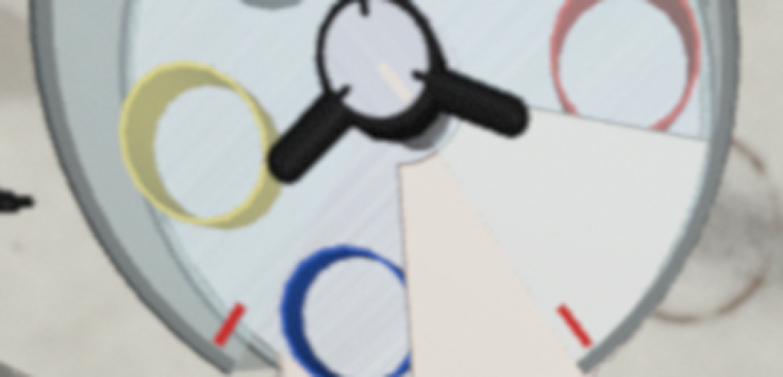

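>>> drive_tool:
  offset:
    - [0.95,-0.38,0]
    - [0.95,-0.38,0]
    - [0.95,-0.38,0]
    - [0.94,-0.39,0]
    - [0,0,0]
    - [0,0,0]
    - [0,0,0]
    - [0,0,0]
    - [0,0,0]
    - [0,0,0]
  turn:
    - [0,0,0]
    - [0,0,0]
    - [0,0,0]
    - [0,0,0]
    - [0,0,-1]
    - [0,0,-0.76]
    - [0,0,0]
    - [0,0,0]
    - [0,0,0]
    - [0,0,0]
  hand: [1,1,1,0.85,0.85,0.85,0.85,0.85,0.85,0.85]

```text
time_s: 3.9
position: [0.5581, 0.3857, 0.2314]
tool_rot: [[0.774, 0.634, 0.0], [0.634, -0.774, 0.0], [0.0, -0.0, -1.0]]
ft_force: [-0.7, 0.6, -0.2]
grip_width: 0.0726
gripper_force: 0.0
```

The crop shows the spokes at roughly the angles I expected, with the finger slots clear.

>>> drive_tool:
  offset:
    - [0.07,0,0.8]
    - [0,0,0.8]
    - [0,0,0.8]
    - [0,0,0.5]
    - [0,0,0.4]
    - [0,0,0.2]
    - [0,0,0.15]
    - [0,0,0.1]
    - [0,0,0.05]
    - [0,0,0]
  turn:
    - [0,0,0]
    - [0,0,0]
    - [0,0,0]
    - [0,0,0]
    - [0,0,0]
    - [0,0,0]
    - [0,0,0]
    - [0,0,0]
    - [0,0,0]
    - [0,0,0]
  hand: [0.85,0.85,0.85,0.85,0.85,0.85,0.85,0.85,0.85,0.85]

```text
time_s: 5.15
position: [0.5603, 0.3875, 0.0795]
tool_rot: [[0.773, 0.634, 0.0], [0.634, -0.773, 0.0], [0.0, 0.0, -1.0]]
ft_force: [-0.2, 0.8, 0.5]
grip_width: 0.0724
gripper_force: 0.0
```

```bash
python3 - <<'E'
from h import *
go(.56,.388,.079)
a=get_image('wrist');b=get_image('side')[150:350,150:470]
cv2.imwrite('pics/w2.png',np.vstack([cv2.resize(a,(640,400))[0:300],cv2.resize(b,(640,400))[0:300]]))
E
```

```text
t 5.15 pos [0.5603 0.3875 0.0795] yaw 39.35 tilt [0. 0.] units [ 0.002 -0.014  0.013] turnz None w 0.0724
```

View pics/w2.png

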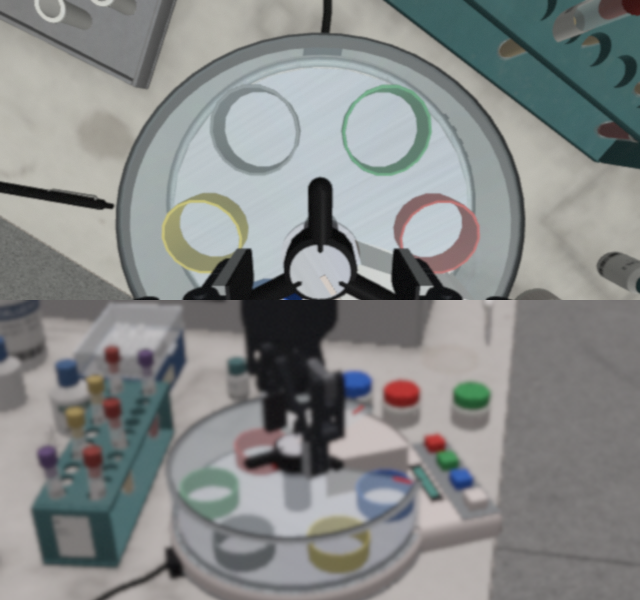

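The fingers sit between the spokes, centred on the hub (320,270), with the free spoke straight ahead. Next I turn the carousel to bring the blue pocket to the port.

>>> drive_tool:
  offset:
    - [0,0,0]
    - [0,0,0]
    - [0,0,0]
    - [0,0,0]
    - [0,0,0]
    - [0,0,0]
    - [0,0,0]
    - [0,0,0]
    - [0,0,0]
    - [0,0,0]
  turn:
    - [0,0,-0.5]
    - [0,0,-0.5]
    - [0,0,-0.5]
    - [0,0,-0.5]
    - [0,0,-0.5]
    - [0,0,-0.5]
    - [0,0,-0.4]
    - [0,0,-0.25]
    - [0,0,-0.15]
    - [0,0,-0.05]
  hand: [0.85,0.85,0.85,0.85,0.85,0.85,0.85,0.85,0.85,0.85]

```text
time_s: 6.5
position: [0.5603, 0.3875, 0.0795]
tool_rot: [[0.462, 0.887, 0.0], [0.887, -0.462, 0.0], [0.0, 0.0, -1.0]]
ft_force: [0.3, 1.4, 0.3]
grip_width: 0.0729
gripper_force: 0.7
```

```bash
cat >> h.py <<'E'
def spoke(img,c,hub=None,yaw=None):
    """world angle of the dark spoke nearest the tool x axis; -> carousel theta (mod 120)"""
    s=observe();R=np.array(s['tool_rot']);p=np.array(s['position'])[:2] if hub is None else hub
    ya=np.degrees(np.arctan2(R[1,0],R[0,0]));g=cv2.cvtColor(img,cv2.COLOR_BGR2GRAY).astype(float)
    A=np.arange(-32,32.1,.5);v=[]
    for a in A:
        t=np.radians(ya+a);q=[proj(c,(p[0]+r*np.cos(t),p[1]+r*np.sin(t),.092)) for r in np.arange(.026,.045,.002)]
        v.append(np.mean([g[int(round(y)),int(round(x))] for x,y in q]))
    v=np.array(v);w=np.clip(90-v,0,None);a=(w*A).sum()/w.sum();sa=ya+a
    print('min',v.min(),'rel',round(a,2),'spoke ang',round(sa,2),'theta mod120',round((sa-210-YAW)%120,2))
E
python3 - <<'E'
from h import *
a=get_image('wrist');c=camera_info('wrist');cv2.imwrite('pics/w3.png',a);go(*HUB,.079)
spoke(a,c)
g=cv2.cvtColor(a,cv2.COLOR_BGR2GRAY)
print(proj(c,(.5603,.3875,.096)))
E
```

```text
t 6.55 pos [0.5603 0.3875 0.0795] yaw 62.46 tilt [0. 0.] units [-0.03  -0.031  0.012] turnz None w 0.0724
min 19.3 rel -2.29 spoke ang 60.16 theta mod120 61.36
(np.float64(321.85362042040776), np.float64(271.0176080257632))
```

View pics/w3.png

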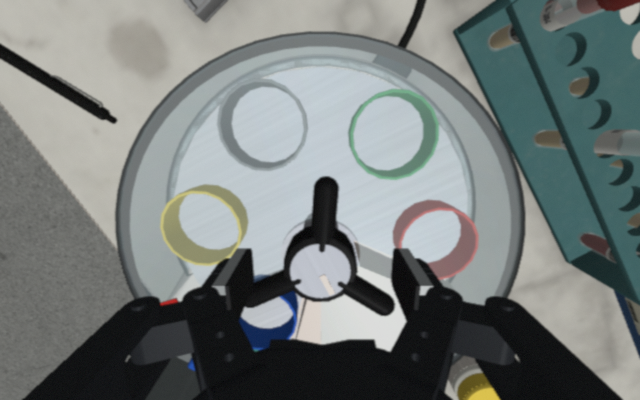

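The spoke now reads about 61° against a target of 60°. I'll lift, turn back, and check from the overview pose.

>>> drive_tool:
  offset:
    - [0,0,-0.5]
    - [0,0,-1]
    - [0,0,-1]
    - [0,0,-1]
    - [0,0,-0.2]
    - [0,0,0]
    - [0,0,0]
    - [0,0,0]
    - [0,0,0]
    - [0,0,0]
  turn:
    - [0,0,0]
    - [0,0,0]
    - [0,0,0.7]
    - [0,0,0.9]
    - [0,0,1]
    - [0,0,1]
    - [0,0,1]
    - [0,0,1]
    - [0,0,0.01]
    - [0,0,0]
  hand: [0.85,0.85,0.85,0.85,0.85,0.85,0.85,0.85,0.85,0.85]

```text
time_s: 7.8
position: [0.5602, 0.3873, 0.2272]
tool_rot: [[0.876, 0.483, -0.0], [0.483, -0.876, -0.0], [-0.0, 0.0, -1.0]]
ft_force: [0.5, -0.4, -0.2]
grip_width: 0.0726
gripper_force: 0.0
```

>>> drive_tool:
  offset:
    - [-0.8,0.3,0]
    - [-0.8,0.3,0]
    - [-0.8,0.3,0]
    - [-0.8,0.3,0]
    - [-0.63,0.32,0]
    - [0,0,0]
    - [0,0,0]
    - [0,0,0]
    - [0,0,0]
    - [0,0,0]
  turn:
    - [0,0,0]
    - [0,0,0]
    - [0,0,0]
    - [0,0,0]
    - [0,0,0]
    - [0,0,0]
    - [0,0,0]
    - [0,0,0]
    - [0,0,0]
    - [0,0,0]
  hand: [0.85,0.85,0.85,0.85,0.85,0.85,0.85,0.85,0.85,0.85]

```text
time_s: 9.05
position: [0.4554, 0.2606, 0.2272]
tool_rot: [[0.876, 0.482, -0.0], [0.482, -0.876, -0.0], [-0.0, -0.0, -1.0]]
ft_force: [-0.2, -0.3, 0.5]
grip_width: 0.0724
gripper_force: 0.0
```

```bash
cat >> h.py <<'E'
def jars(img,c):
    for col in HUE:
        for ce,st in blobs(img,col,500):
            if ce[1]<290 and st[2]<60 and st[3]<60: print(col,ce,st[2:],np.round(ray(c,ce,.037),4))
E
python3 - <<'E'
from h import *
HUB=np.array([.5603,.388])
go(.4553,.2602,.231,YAW)
a=get_image('wrist');c=camera_info('wrist');cv2.imwrite('pics/w4.png',a);jars(a,c)
# rectify cooler top plane z=.054, 0.5 mm/px, cooler frame (x down->toward port)
def rect(z):
    e=np.radians(YAW);ex=-np.array([np.cos(e),np.sin(e)]);ey=np.array([-ex[1],ex[0]])
    P=[];Q=[]
    for u,v in[(-60,0),(60,0),(60,120),(-60,120)]:
        w=HUB+ex*v/1000+ey*u/1000;P.append(proj(c,(*w,z)));Q.append(((u+60)*3,v*3))
    H=cv2.getPerspectiveTransform(np.float32(P),np.float32(Q));return cv2.warpPerspective(a,H,(360,360))
o=[]
for z in(.054,.082):
    r=rect(z).copy()
    cv2.circle(r,(180,228),int(3*23.5),(0,0,255),1) if z==.054 else [cv2.line(r,(180,0),(int(180+330*np.sin(np.radians(k))),int(330*np.cos(np.radians(k)))),(0,0,255),1) for k in(-34,34)]
    o.append(r)
cv2.imwrite('pics/r4.png',np.hstack(o))
E
```

```text
t 9.05 pos [0.4554 0.2606 0.2272] yaw 28.81 tilt [-0. -0.] units [-0.007  0.009 -0.095] turnz 0.001 w 0.0724
yellow [452.1, 93.6] [39, 38, 1155] [0.6104 0.1834]
blue [429.1, 147.1] [35, 34, 947] [0.5508 0.1722]
green [371.4, 233.9] [30, 29, 695] [0.427  0.1738]
red [396.5, 181.7] [34, 33, 862] [0.4986 0.1829]
```

View pics/r4.png

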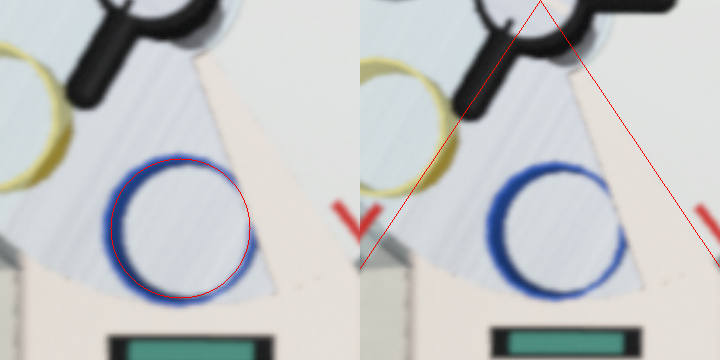

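The collar is centred on the port (180,229) and the wrist and top jar positions agree. Now grasping the blue jar.

>>> drive_tool:
  offset:
    - [0.34,1,0.4]
    - [0.34,1,0.4]
    - [0.35,1,0.4]
    - [0,0.09,1]
    - [0,0,1]
    - [0,0,1]
    - [0,0,0.6]
    - [0,0,0.38]
    - [0,0,0]
    - [0,0,0]
  turn:
    - [0,0,0]
    - [0,0,0]
    - [0,0,0]
    - [0,0,0]
    - [0,0,0]
    - [0,0,0]
    - [0,0,0]
    - [0,0,0]
    - [0,0,0]
    - [0,0,0]
  hand: [0.85,0.85,0.85,0.85,0.85,0.85,0.85,0.85,0.85,0.3]
  newtons: 30

```text
time_s: 10.35
position: [0.5515, 0.1721, 0.0212]
tool_rot: [[0.876, 0.482, 0.002], [0.482, -0.876, 0.0], [0.002, 0.001, -1.0]]
ft_force: [-0.5, 0.2, 0.8]
grip_width: 0.0559
gripper_force: 0.0
```

>>> drive_tool:
  offset:
    - [0,0,0]
    - [0,0,0]
    - [0,0,0]
    - [0,0,0]
    - [0,0,-0.5]
    - [0,0,-1]
    - [0,0,-1]
    - [0,0,-1]
    - [0,0,0]
    - [0,0,0]
  turn:
    - [0,0,0]
    - [0,0,0]
    - [0,0,0]
    - [0,0,0]
    - [0,0,0]
    - [0,0,0]
    - [0,0,0]
    - [0,0,0]
    - [0,0,0]
    - [0,0,0]
  hand: [0.2,0.2,0.2,0.2,0.2,0.2,0.2,0.2,0.2,0.2]

```text
time_s: 11.6
position: [0.5504, 0.1719, 0.1594]
tool_rot: [[0.876, 0.482, -0.001], [0.482, -0.876, -0.0], [-0.001, -0.0, -1.0]]
ft_force: [-1.2, -0.1, -0.0]
grip_width: 0.0384
gripper_force: 30.4
```

```bash
python3 - <<'E'
from h import *
go(.4937,.3514,.16,YAW)
cv2.imwrite('pics/w5.png',np.vstack([get_image('wrist')[150:400],get_image('side')[100:350]]))
E
```

```text
t 11.6 pos [0.5504 0.1719 0.1594] yaw 28.79 tilt [-0.001 -0.   ] units [ 0.919 -4.616 -0.013] turnz -0.002 w 0.0384
```

View pics/w5.png

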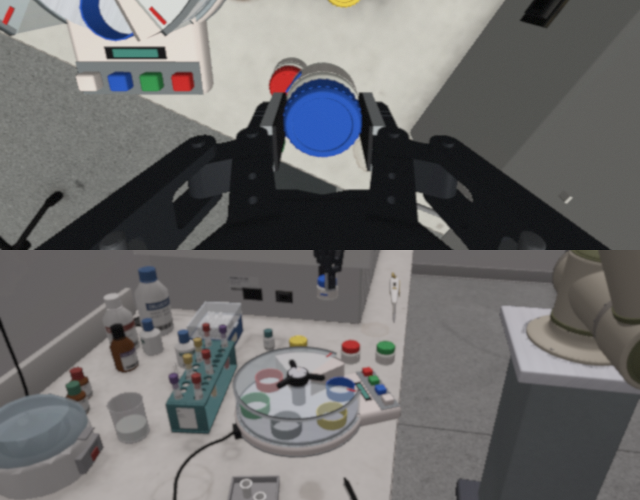

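>>> drive_tool:
  offset:
    - [0.2,-0.7,0]
    - [0.2,-0.98,0]
    - [0.2,-0.98,0]
    - [0.2,-0.98,0]
    - [0.12,-0.98,0]
    - [0,0,0]
    - [0,0,0.6]
    - [0,0,0.4]
    - [0,0,0.1]
    - [0,0,0]
  turn:
    - [0,0,0]
    - [0,0,0]
    - [0,0,0]
    - [0,0,0]
    - [0,0,0]
    - [0,0,0]
    - [0,0,0]
    - [0,0,0]
    - [0,0,0]
    - [0,0,0]
  hand: [0.2,0.2,0.2,0.2,0.2,0.2,0.2,0.2,0.2,0.2]

```text
time_s: 12.95
position: [0.4944, 0.3513, 0.1162]
tool_rot: [[0.877, 0.481, -0.0], [0.481, -0.877, -0.0], [-0.0, 0.0, -1.0]]
ft_force: [-0.2, 0.8, -0.5]
grip_width: 0.0384
gripper_force: 30.5
```

```bash
python3 - <<'E'
from h import *
go(.4937,.3514,.058,YAW)
a=get_image('wrist');c=camera_info('wrist');s=observe();p=s['position']
cv2.imwrite('pics/w6.png',a)
for ce,st in blobs(a,'blue',800): print(ce,st)
for dx in(0,):print('lid top centre exp',proj(c,(p[0],p[1],p[2]+.02)))
R=np.array(s['tool_rot'])
for k in(-.02,.02): print(k,proj(c,np.array(p)+[0,0,.02]+R[:,0]*k),proj(c,np.array(p)+[0,0,.02]+R[:,1]*k))
E
```

```text
t 12.95 pos [0.4944 0.3513 0.1162] yaw 28.76 tilt [-0. -0.] units [-0.015 -0.011  1.454] turnz -0.007 w 0.0384
[322.0, 268.5] [283, 230, 79, 78, 4863]
lid top centre exp (np.float64(321.75607769789616), np.float64(274.8150403058646))
-0.02 (np.float64(321.76370176810656), np.float64(309.8206284151557)) (np.float64(280.63105113181894), np.float64(274.8233858568977))
0.02 (np.float64(321.7477963590489), np.float64(236.79163172215866)) (np.float64(362.8729705928264), np.float64(274.8066964054074))
```

View pics/w6.png

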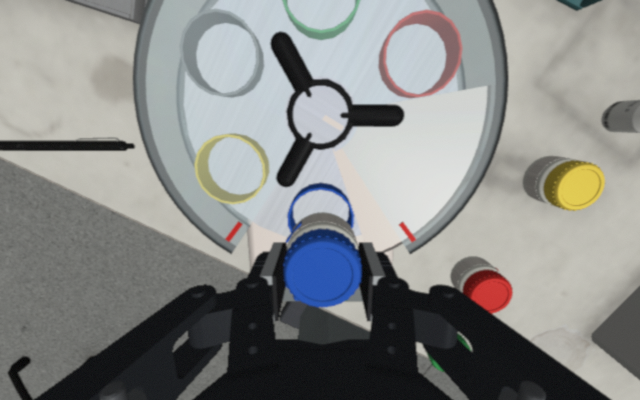

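The jar is held upright and centred, with the lid at (323,271). The blue collar is centred below it at column 320.

>>> drive_tool:
  offset:
    - [-0.03,0,0.4]
    - [0,0,0.4]
    - [0,0,0.3]
    - [0,0,0.2]
    - [0,0,0.1]
    - [0,0,0.08]
    - [0,0,0.05]
    - [0,0,0]
    - [0,0,0]
    - [0,0,0]
  turn:
    - [0,0,0]
    - [0,0,0]
    - [0,0,0]
    - [0,0,0]
    - [0,0,0]
    - [0,0,0]
    - [0,0,0]
    - [0,0,0]
    - [0,0,0]
    - [0,0,0]
  hand: [0.2,0.2,0.2,0.2,0.2,0.2,0.2,0.2,0.2,0.2]

```text
time_s: 14.25
position: [0.4988, 0.3492, 0.0697]
tool_rot: [[0.876, 0.482, 0.022], [0.482, -0.876, -0.001], [0.019, 0.011, -1.0]]
ft_force: [-23.0, -30.6, 103.1]
grip_width: 0.0384
gripper_force: 82.7
```

Contact at 103 N, so I lift straight away and look.

>>> drive_tool:
  offset:
    - [0,0,-0.5]
    - [0,0,-0.5]
    - [0,0,0]
    - [0,0,0]
    - [0,0,0]
    - [0,0,0]
    - [0,0,0]
    - [0,0,0]
    - [0,0,0]
    - [0,0,0]
  turn:
    - [0,0,0]
    - [0,0,0]
    - [0,0,0]
    - [0,0,0]
    - [0,0,0]
    - [0,0,0]
    - [0,0,0]
    - [0,0,0]
    - [0,0,0]
    - [0,0,0]
  hand: [0.2,0.2,0.2,0.2,0.2,0.2,0.2,0.2,0.2,0.2]

```text
time_s: 15.5
position: [0.4931, 0.351, 0.0949]
tool_rot: [[0.876, 0.482, 0.0], [0.482, -0.876, -0.0], [0.0, 0.0, -1.0]]
ft_force: [-0.8, -0.3, -0.4]
grip_width: 0.0386
gripper_force: 30.5
```

```bash
python3 - <<'E'
from h import *
go(.4937,.3514,.098,YAW);print(observe()['ft_force'])
a=get_image('wrist');c=camera_info('wrist')
print('exp',proj(c,np.array(observe()['position'])+[0,0,.02]))
b=get_image('side')[160:300,200:420]
cv2.imwrite('pics/w7.png',np.vstack([a[100:330],cv2.resize(b,(550,350),interpolation=cv2.INTER_CUBIC)[:, :].copy().repeat(1,0) if 0 else cv2.copyMakeBorder(cv2.resize(b,(550,350),interpolation=cv2.INTER_CUBIC),0,0,0,90,cv2.BORDER_CONSTANT)]))
E
```

```text
t 15.5 pos [0.4931 0.351  0.0949] yaw 28.79 tilt [ 0. -0.] units [ 0.018 -0.    -0.076] turnz -0.002 w 0.0386
[-0.82208395 -0.25318749 -0.39402656]
exp (np.float64(321.7536744659831), np.float64(274.8291429445925))
```

View pics/w7.png

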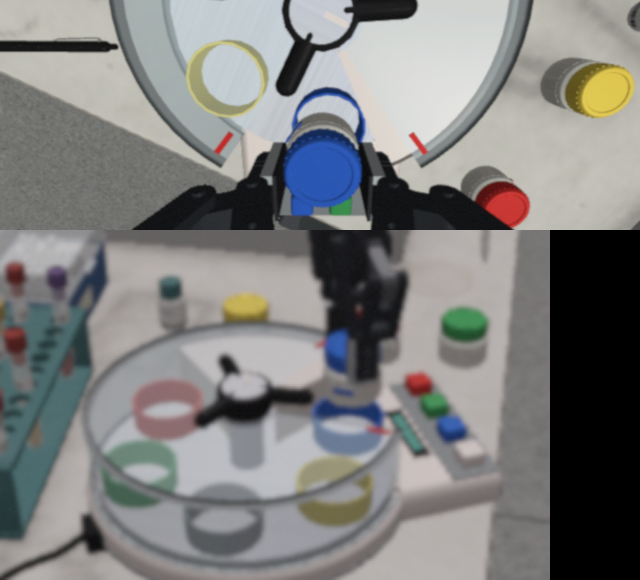

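```bash
python3 - <<'E'
from h import *
s=observe();p=np.array(s['position']);R=np.array(s['tool_rot']);c=camera_info('wrist')
a=cv2.imread('pics/w7.png')[:230];h=cv2.cvtColor(a,cv2.COLOR_BGR2HSV)
# column profiles through 323
for y in range(80,215,3): print(y+100,h[y,323].tolist(),end=' | ')
print()
for n,dx,z in[('lidtop near',-.02,.02),('lidtop far',.02,.02),('lid bottom far',.02,.006),('foot far',.0205,-.02)]: print(n,proj(c,p+R[:,0]*dx+[0,0,z]))
port=np.array([.4937,.3514,0])
for r in(.0235,.025): print('collar far',r,proj(c,port+R[:,0]*r+[0,0,.054]))
m=((h[...,0]>100)&(h[...,0]<125)&(h[...,1]>110)).astype(np.uint8)
for y in range(84,120,3):
    x=np.flatnonzero(m[y,270:380]);print(y+100,(x.min()+270,x.max()+270) if len(x) else None,end=' ')
E
```

```text
180 [109, 13, 211] | 183 [109, 13, 211] | 186 [108, 17, 198] | 189 [110, 186, 89] | 192 [110, 196, 100] | 195 [112, 114, 185] | 198 [105, 12, 209] | 201 [108, 12, 209] | 204 [108, 12, 209] | 207 [108, 12, 210] | 210 [105, 12, 207] | 213 [30, 7, 117] | 216 [20, 15, 102] | 219 [20, 15, 102] | 222 [24, 11, 112] | 225 [30, 14, 147] | 228 [90, 6, 136] | 231 [110, 196, 87] | 234 [110, 203, 88] | 237 [111, 198, 99] | 240 [110, 196, 130] | 243 [110, 193, 177] | 246 [110, 194, 180] | 249 [110, 194, 179] | 252 [110, 192, 182] | 255 [110, 198, 179] | 258 [110, 194, 181] | 261 [110, 194, 180] | 264 [110, 193, 181] | 267 [110, 192, 179] | 270 [110, 194, 180] | 273 [110, 194, 179] | 276 [110, 196, 180] | 279 [111, 194, 180] | 282 [110, 194, 180] | 285 [110, 195, 179] | 288 [110, 194, 180] | 291 [110, 194, 180] | 294 [111, 193, 180] | 297 [110, 195, 179] | 300 [111, 190, 160] | 303 [110, 196, 177] | 306 [111, 170, 169] | 309 [95, 12, 123] | 312 [90, 10, 122] | 
lidtop near (np.float64(321.75756318670113), np.float64(309.829074153371))
lidtop far (np.float64(321.74099356846125), np.float64(236.79516583409665))
lid bottom far (np.float64(321.75740449224423), np.float64(225.93518519822103))
foot far (np.float64(321.78092428441977), np.float64(209.484697088806))
collar far 0.0235 (np.float64(321.77595361773615), np.float64(194.57681779164602))
collar far 0.025 (np.float64(321.7755598073958), np.float64(192.39606965256218))
184 None 187 None 190 (np.int64(316), np.int64(339)) 193 (np.int64(311), np.int64(346)) 196 (np.int64(306), np.int64(349)) 199 (np.int64(304), np.int64(352)) 202 (np.int64(301), np.int64(355)) 205 (np.int64(299), np.int64(357)) 208 (np.int64(298), np.int64(358)) 211 (np.int64(296), np.int64(360)) 214 (np.int64(295), np.int64(361)) 217 (np.int64(294), np.int64(362))
```

The first picture after the lift shows the jar is still gripped as before. The likely cause is that the right finger came down on the white shutter segment, whose edge is only 26 mm from the pocket's centre. For the blue and red pockets I'll use a radial grip, so I turn the hand by 90°.

>>> drive_tool:
  offset:
    - [0,0,-0.6]
    - [0,0,0]
    - [0,0,0]
    - [0,0,0]
    - [0,0,0]
    - [0,0,0]
    - [0,0,0]
    - [0,0,0]
    - [0,0,0]
    - [0,0,0]
  turn:
    - [0,0,0]
    - [0,0,-1]
    - [0,0,-1]
    - [0,0,-1]
    - [0,0,-1]
    - [0,0,-1]
    - [0,0,-1]
    - [0,0,-1]
    - [0,0,-1]
    - [0,0,-1]
  hand: [0.2,0.2,0.2,0.2,0.2,0.2,0.2,0.2,0.2,0.2]

```text
time_s: 16.85
position: [0.4931, 0.351, 0.1189]
tool_rot: [[0.122, 0.993, 0.0], [0.993, -0.122, 0.0], [0.0, 0.0, -1.0]]
ft_force: [-0.1, 0.1, 0.0]
grip_width: 0.0385
gripper_force: 30.5
```

>>> drive_tool:
  offset:
    - [0,0,0]
    - [0,0,0]
    - [0,0,0]
    - [0,0,0]
    - [0,0,0]
    - [0,0,0]
    - [0,0,0]
    - [0,0,0]
    - [0,0,0]
    - [0,0,0]
  turn:
    - [0,0,-1]
    - [0,0,-1]
    - [0,0,-1]
    - [0,0,-1]
    - [0,0,-1]
    - [0,0,-1]
    - [0,0,0]
    - [0,0,0]
    - [0,0,0]
    - [0,0,0]
  hand: [0.2,0.2,0.2,0.2,0.2,0.2,0.2,0.2,0.2,0.2]

```text
time_s: 18.1
position: [0.4931, 0.351, 0.1189]
tool_rot: [[-0.481, 0.877, 0.0], [0.877, 0.481, 0.0], [-0.0, 0.0, -1.0]]
ft_force: [-0.7, 0.2, -0.9]
grip_width: 0.0384
gripper_force: 30.5
```

```bash
cat >> h.py <<'E'
from scipy.optimize import least_squares
HUB=np.array([.5603,.388])
CH={'yellow':(18,38,60),'blue':(100,125,110),'green':(60,88,60),'red':(170,8,60)}
def collar(img,c,col,near,ro=.0255,smin=None,verbose=1):
    """centre (world) of the collar of colour col near pixel-guess world point near: far-edge circle fit on z=.054"""
    h=cv2.cvtColor(img,cv2.COLOR_BGR2HSV);a,b,s0=CH[col];H=h[...,0]
    m=((H>=a)&(H<=b)) if a<b else ((H>=a)|(H<=b));m&=(h[...,1]>(smin or s0))
    pc=np.array(proj(c,(*near,.054)));pts=[]
    rad=1.35*np.hypot(*(np.array(proj(c,(near[0]+ro,near[1],.054)))-pc))
    for x in range(int(pc[0]-rad),int(pc[0]+rad)):
        ys=[y for y in range(max(0,int(pc[1]-rad)),int(pc[1])) if 0<=x<640 and y<400 and m[y,x] and m[min(y+1,399),x]]
        if ys: pts.append(ray(c,(x,ys[0]-.5),.054))
    P=np.array(pts)
    f=lambda q:np.hypot(P[:,0]-q[0],P[:,1]-q[1])-ro
    r=least_squares(f,near,loss='soft_l1',f_scale=.0007)
    if verbose:print(col,'collar',np.round(r.x,4),'n',len(P),'res mm',round(np.median(abs(f(r.x)))*1000,2),'from port/hub: r',round(np.hypot(*(r.x-HUB))*1000,1),'ang-rel-port',round((np.degrees(np.arctan2(*(r.x-HUB)[::-1]))-180-YAW+180)%360-180,2))
    return r.x
E
python3 - <<'E'
from h import *
a=get_image('wrist');c=camera_info('wrist');cv2.imwrite('pics/w8.png',a);s=observe();p=np.array(s['position']);R=np.array(s['tool_rot'])
go(.4937,.3514,.119,118.8)
q=collar(a,c,'blue',(.4937,.3514))
print('tool frame d mm',(R.T@np.array([*(q-p[:2]),0]))*1000)
for ce,st in blobs(a,'blue',800): print(ce,st,proj(c,p+[0,0,.02]))
# check of earlier wide view
E
```

```text
t 18.15 pos [0.4931 0.351  0.1189] yaw 118.77 tilt [ 0. -0.] units [ 0.001  0.017 -0.001] turnz -0.006 w 0.0383
blue collar [0.4943 0.3495] n 63 res mm 0.53 from port/hub: r 76.4 ang-rel-port 1.46
tool frame d mm [-1.93318238e+00  3.08205561e-01  1.38162162e-04]
[322.1, 268.2] [283, 230, 79, 77, 4812] (np.float64(322.267511211246), np.float64(274.6353652333957))
```

View pics/w8.png

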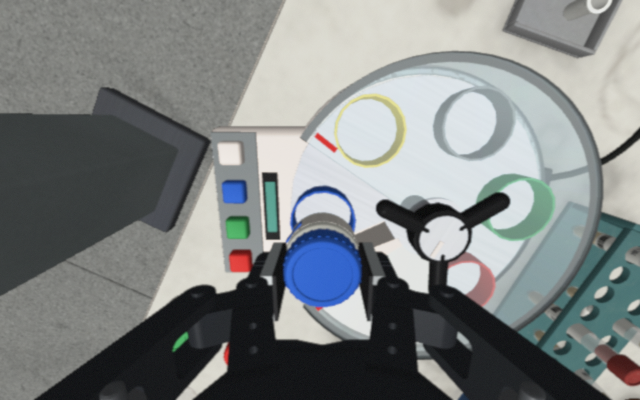

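The collar sits about 4 mm back along tool x from the hand, because the carousel was nudged anticlockwise. I'll follow it and descend in stages, checking the force.

>>> drive_tool:
  offset:
    - [-0.1,0.01,0]
    - [0,0,0.4]
    - [0,0,0.4]
    - [0,0,0.2]
    - [0,0,0.12]
    - [0,0,0.1]
    - [0,0,0]
    - [0,0,0]
    - [0,0,0]
    - [0,0,0]
  turn:
    - [0,0,0]
    - [0,0,0]
    - [0,0,0]
    - [0,0,0]
    - [0,0,0]
    - [0,0,0]
    - [0,0,0]
    - [0,0,0]
    - [0,0,0]
    - [0,0,0]
  hand: [0.2,0.2,0.2,0.2,0.2,0.2,0.2,0.2,0.2,0.2]

```text
time_s: 19.4
position: [0.4954, 0.3478, 0.0703]
tool_rot: [[-0.482, 0.876, 0.0], [0.876, 0.482, 0.0], [-0.0, 0.0, -1.0]]
ft_force: [-0.6, 0.2, -1.4]
grip_width: 0.0385
gripper_force: 30.5
```

>>> drive_tool:
  offset:
    - [0,0,0.12]
    - [0,0,0.1]
    - [0,0,0.08]
    - [0,0,0.05]
    - [0,0,0.02]
    - [0,0,0]
    - [0,0,0]
    - [0,0,0]
    - [0,0,0]
    - [0,0,0]
  turn:
    - [0,0,0]
    - [0,0,0]
    - [0,0,0]
    - [0,0,0]
    - [0,0,0]
    - [0,0,0]
    - [0,0,0]
    - [0,0,0]
    - [0,0,0]
    - [0,0,0]
  hand: [0.2,0.2,0.2,0.2,0.2,0.2,0.2,0.2,0.2,0.2]

```text
time_s: 20.65
position: [0.4954, 0.3477, 0.0554]
tool_rot: [[-0.482, 0.876, 0.0], [0.876, 0.482, 0.0], [-0.0, 0.0, -1.0]]
ft_force: [0.1, 0.2, 0.2]
grip_width: 0.0389
gripper_force: 30.6
```

>>> drive_tool:
  offset:
    - [0,0,0]
    - [0,0,0]
    - [0,0,0]
    - [0,0,-0.3]
    - [0,0,-0.7]
    - [0,0,-0.9]
    - [0,0,-0.9]
    - [0,0,-0.8]
    - [0.05,0.95,0]
    - [0.05,0.95,0]
  turn:
    - [0,0,0]
    - [0,0,0]
    - [0,0,0]
    - [0,0,0]
    - [0,0,0]
    - [0,0,0]
    - [0,0,0]
    - [0,0,0]
    - [0,0,0]
    - [0,0,0]
  hand: [0.56,0.56,0.56,0.56,0.56,0.56,0.56,0.56,0.85,0.85]

```text
time_s: 21.9
position: [0.5608, 0.3883, 0.2013]
tool_rot: [[-0.482, 0.876, 0.002], [0.876, 0.482, 0.001], [-0.0, 0.002, -1.0]]
ft_force: [0.3, 0.1, -0.4]
grip_width: 0.0724
gripper_force: 0.0
```

>>> drive_tool:
  offset:
    - [0,0,0]
    - [0,0,0]
    - [0,0,0]
    - [0,0,0]
    - [0,0,0]
    - [0,0,0]
    - [0,0,0]
    - [0,0,0]
    - [0,0,0]
    - [0,0,0]
  turn:
    - [0,0,1]
    - [0,0,1]
    - [0,0,1]
    - [0,0,1]
    - [0,0,1]
    - [0,0,1]
    - [0,0,1]
    - [0,0,1]
    - [0,0,1]
    - [0,0,0.5]
  hand: [0.85,0.85,0.85,0.85,0.85,0.85,0.85,0.85,0.85,0.85]

```text
time_s: 23.15
position: [0.56, 0.3878, 0.2003]
tool_rot: [[0.475, 0.88, 0.001], [0.88, -0.475, 0.0], [0.001, 0.0, -1.0]]
ft_force: [0.1, 0.3, -0.0]
grip_width: 0.0726
gripper_force: 0.0
```

```bash
python3 - <<'E'
from h import *
a=get_image('wrist');c=camera_info('wrist');cv2.imwrite('pics/w9.png',a)
go(.5603,.3878,.0795,61.8);spoke(a,c)
for k in('green','yellow','red'):
    for ang in (63,):
        t=np.radians(YAW+180+ang+{'red':60,'green':120,'yellow':240}[k]);collar(a,c,k,HUB+.076*np.array([np.cos(t),np.sin(t)]))
b=get_image('top');ct=camera_info('top')
for col in HUE:
    for ce,st in blobs(b,col,120):
        if 240<ce[0]<420 and 150<ce[1]<300: print(col,ce,st[2:],np.round(ray(ct,ce,.037),4))
E
```

```text
t 23.2 pos [0.56   0.3878 0.2003] yaw 61.57 tilt [0.001 0.   ] units [2.000e-03 6.000e-03 3.019e+00] turnz -0.039 w 0.0723
min 23.8 rel 1.67 spoke ang 63.24 theta mod120 64.44
green collar [0.6232 0.4283] n 36 res mm 0.25 from port/hub: r 74.8 ang-rel-port -176.15
yellow collar [0.4938 0.4233] n 43 res mm 0.34 from port/hub: r 75.3 ang-rel-port -56.73
red collar [0.6263 0.3539] n 45 res mm 0.23 from port/hub: r 74.3 ang-rel-port 123.87
yellow [385.7, 186.5] [18, 18, 238] [0.6109 0.1824]
red [390.5, 236.6] [18, 18, 252] [0.4985 0.1818]
```

>>> drive_tool:
  offset:
    - [0,0,1]
    - [0,0,0.9]
    - [0,0,0.6]
    - [0,0,0.3]
    - [0,0,0.2]
    - [0,0,0]
    - [0,0,0]
    - [0,0,0]
    - [0,0,0]
    - [0,0,0]
  turn:
    - [0,0,-0.1]
    - [0,0,0]
    - [0,0,0]
    - [0,0,0]
    - [0,0,0]
    - [0,0,0]
    - [0,0,-0.3]
    - [0,0,-0.4]
    - [0,0,-0.5]
    - [0,0,-0.6]
  hand: [0.85,0.85,0.85,0.85,0.85,0.85,0.85,0.85,0.85,0.85]

```text
time_s: 24.5
position: [0.5604, 0.3885, 0.0803]
tool_rot: [[0.286, 0.958, 0.002], [0.958, -0.286, 0.002], [0.002, 0.001, -1.0]]
ft_force: [0.4, 2.7, -0.1]
grip_width: 0.0727
gripper_force: 1.1
```

>>> drive_tool:
  offset:
    - [0,0,0]
    - [0,0,0]
    - [0,0,0]
    - [0,0,0]
    - [0,0,0]
    - [0,0,0]
    - [0,0,0]
    - [0,0,0]
    - [0,0,0]
    - [0,0,0]
  turn:
    - [0,0,-1]
    - [0,0,-1]
    - [0,0,-1]
    - [0,0,-1]
    - [0,0,-1]
    - [0,0,-0.9]
    - [0,0,-0.8]
    - [0,0,-0.7]
    - [0,0,-0.5]
    - [0,0,-0.35]
  hand: [0.85,0.85,0.85,0.85,0.85,0.85,0.85,0.85,0.85,0.85]

```text
time_s: 25.75
position: [0.5601, 0.3883, 0.0801]
tool_rot: [[-0.542, 0.84, 0.001], [0.84, 0.542, 0.001], [0.0, 0.001, -1.0]]
ft_force: [0.2, 1.5, 0.3]
grip_width: 0.0723
gripper_force: 1.0
```

>>> drive_tool:
  offset:
    - [0,0,0]
    - [0,0,-0.5]
    - [0,0,-1]
    - [0,0,-1]
    - [0,0,-0.5]
    - [0,0,0]
    - [0,0,0]
    - [0,0,0]
    - [0,0,0]
    - [0,0,0]
  turn:
    - [0,0,0]
    - [0,0,0]
    - [0,0,0]
    - [0,0,1]
    - [0,0,1]
    - [0,0,1]
    - [0,0,1]
    - [0,0,1]
    - [0,0,1]
    - [0,0,1]
  hand: [0.85,0.85,0.85,0.85,0.85,0.85,0.85,0.85,0.85,0.85]

```text
time_s: 27.0
position: [0.5602, 0.3875, 0.1994]
tool_rot: [[0.166, 0.986, 0.0], [0.986, -0.166, -0.0], [-0.0, 0.0, -1.0]]
ft_force: [0.1, 0.0, -0.1]
grip_width: 0.0724
gripper_force: 0.0
```

```bash
cat >> h.py <<'E'
def allc(img,c,th,cols=('red','green','yellow','blue')):
    for k in cols:
        t=np.radians(YAW+180+th+{'red':60,'green':120,'yellow':240,'blue':300}[k]);p=HUB+.076*np.array([np.cos(t),np.sin(t)])
        try: collar(img,c,k,p)
        except Exception as e: print(k,'none')
E
python3 - <<'E'
from h import *
a=get_image('wrist');c=camera_info('wrist');cv2.imwrite('pics/w10.png',a)
go(.4553,.2602,.231,28.8);spoke(a,c);allc(a,c,120,('green','yellow','red'))
E
```

```text
t 27.05 pos [0.5602 0.3875 0.1994] yaw 80.22 tilt [ 0. -0.] units [-3.582 -2.044 -0.788] turnz 8.57 w 0.0725
min 41.6 rel 31.39 spoke ang 111.61 theta mod120 112.81
green collar [0.5614 0.4634] n 51 res mm 0.17 from port/hub: r 75.4 ang-rel-port -119.62
yellow collar [0.4963 0.3555] n 48 res mm 0.43 from port/hub: r 71.8 ang-rel-port -1.9
red collar [0.6258 0.4242] n 39 res mm 0.16 from port/hub: r 74.9 ang-rel-port -179.87
```

>>> drive_tool:
  offset:
    - [0,0,0]
    - [0,0,0]
    - [0,0,0]
    - [0,0,0]
    - [0,0,0]
    - [0,0,0]
    - [0,0,0]
    - [0,0,0]
    - [0,0,0]
    - [-0.6,0.3,0]
  turn:
    - [0,0,1]
    - [0,0,1]
    - [0,0,1]
    - [0,0,1]
    - [0,0,1]
    - [0,0,1]
    - [0,0,1]
    - [0,0,1]
    - [0,0,0.57]
    - [0,0,0]
  hand: [0.85,0.85,0.85,0.85,0.85,0.85,0.85,0.85,0.85,0.85]

```text
time_s: 28.3
position: [0.5452, 0.3658, 0.1988]
tool_rot: [[0.872, 0.49, 0.0], [0.49, -0.872, -0.0], [0.0, 0.0, -1.0]]
ft_force: [0.5, 0.2, 0.1]
grip_width: 0.0726
gripper_force: 0.0
```

>>> drive_tool:
  offset:
    - [-0.8,0.3,-0.2]
    - [-0.8,0.3,-0.2]
    - [-0.8,0.3,-0.2]
    - [-0.8,0.3,-0.2]
    - [0,0,0]
    - [0,0,0]
    - [0,0,0]
    - [0,0,0]
    - [0,0,0]
    - [0,0,0]
  turn:
    - [0,0,0]
    - [0,0,0]
    - [0,0,0]
    - [0,0,0]
    - [0,0,0]
    - [0,0,0]
    - [0,0,0]
    - [0,0,0]
    - [0,0,0]
    - [0,0,0]
  hand: [0.85,0.85,0.85,0.85,0.85,0.85,0.85,0.85,0.85,0.85]

```text
time_s: 29.55
position: [0.4568, 0.2613, 0.2312]
tool_rot: [[0.872, 0.489, -0.0], [0.489, -0.872, -0.0], [-0.0, -0.0, -1.0]]
ft_force: [0.3, 0.5, -0.3]
grip_width: 0.0728
gripper_force: 0.0
```

```bash
cat > ov.py <<'E'
from h import *
import sys
th=float(sys.argv[1]);a=get_image('wrist');c=camera_info('wrist');cv2.imwrite(f'pics/{sys.argv[2]}.png',a)
jars(a,c);allc(a,c,th);go(*map(float,sys.argv[3:6]),28.8)
E
python3 ov.py 120 w11 .6105 .183 .021
```

```text
yellow [450.7, 96.5] [38, 38, 1117] [0.6105 0.1835]
green [370.2, 234.1] [30, 29, 677] [0.4271 0.174 ]
red [395.3, 182.9] [33, 33, 834] [0.4986 0.1829]
red none
green none
yellow collar [0.4932 0.3513] n 48 res mm 0.26 from port/hub: r 76.5 ang-rel-port -0.12
blue collar [0.5479 0.3058] n 31 res mm 2.56 from port/hub: r 83.1 ang-rel-port 52.63
t 29.6 pos [0.4568 0.2613 0.2313] yaw 29.28 tilt [-0. -0.] units [2.395 3.586 5.256] turnz 0.079 w 0.0726
```

>>> drive_tool:
  offset:
    - [0.6,0.9,0.4]
    - [0.6,0.9,0.5]
    - [0.6,0.9,0.5]
    - [0.6,0.89,0.6]
    - [0,0,1]
    - [0,0,1]
    - [0,0,0.75]
    - [0,0,0.5]
    - [0,0,0]
    - [0,0,0]
  turn:
    - [0,0,0]
    - [0,0,0]
    - [0,0,0]
    - [0,0,0]
    - [0,0,0.08]
    - [0,0,0]
    - [0,0,0]
    - [0,0,0]
    - [0,0,0]
    - [0,0,0]
  hand: [0.85,0.85,0.85,0.85,0.85,0.85,0.85,0.85,0.85,0.3]

```text
time_s: 30.85
position: [0.6113, 0.1829, 0.0223]
tool_rot: [[0.876, 0.482, 0.002], [0.482, -0.876, 0.0], [0.001, 0.001, -1.0]]
ft_force: [0.4, 0.6, 0.3]
grip_width: 0.0559
gripper_force: 0.0
```

>>> drive_tool:
  offset:
    - [0,0,0]
    - [0,0,0]
    - [0,0,0]
    - [0,0,0]
    - [0,0,-0.5]
    - [0,0,-1]
    - [0,0,-1]
    - [0,0,-1]
    - [0,0,0]
    - [0,0,0]
  turn:
    - [0,0,0]
    - [0,0,0]
    - [0,0,0]
    - [0,0,0]
    - [0,0,0]
    - [0,0,0]
    - [0,0,0]
    - [0,0,0]
    - [0,0,0]
    - [0,0,0]
  hand: [0.2,0.2,0.2,0.2,0.2,0.2,0.2,0.2,0.2,0.2]

```text
time_s: 32.1
position: [0.6103, 0.1827, 0.1606]
tool_rot: [[0.876, 0.482, -0.001], [0.482, -0.876, -0.0], [-0.001, -0.0, -1.0]]
ft_force: [-1.4, -0.4, -1.0]
grip_width: 0.038
gripper_force: 42.2
```

```bash
python3 - <<'E'
from h import *
go(.4937,.3514,.12,YAW)
E
```

```text
t 32.1 pos [0.6103 0.1827 0.1606] yaw 28.78 tilt [-0.001 -0.   ] units [-0.522 -5.098  1.018] turnz -0.003 w 0.038
```

>>> drive_tool:
  offset:
    - [-0.1,-0.7,0]
    - [-0.1,-0.95,0]
    - [-0.1,-1,0]
    - [-0.1,-1,0]
    - [-0.12,-0.95,0]
    - [0,-0.5,0.4]
    - [0,0,0.4]
    - [0,0,0.24]
    - [0,0,0]
    - [0,0,0]
  turn:
    - [0,0,0]
    - [0,0,0]
    - [0,0,0]
    - [0,0,0]
    - [0,0,0]
    - [0,0,0]
    - [0,0,0]
    - [0,0,0]
    - [0,0,0]
    - [0,0,0]
  hand: [0.2,0.2,0.2,0.2,0.2,0.2,0.2,0.2,0.2,0.2]

```text
time_s: 33.35
position: [0.495, 0.3511, 0.12]
tool_rot: [[0.877, 0.481, 0.001], [0.481, -0.877, 0.0], [0.001, 0.0, -1.0]]
ft_force: [-0.1, 0.5, -0.0]
grip_width: 0.0382
gripper_force: 42.2
```

```bash
cat > at.py <<'E'
from h import *
import sys
a=get_image('wrist');c=camera_info('wrist');cv2.imwrite(f'pics/{sys.argv[2]}.png',a);col=sys.argv[1];s=observe();p=np.array(s['position']);R=np.array(s['tool_rot'])
q=collar(a,c,col,(.4937,.3514));print('tool frame d mm',((R.T@np.array([*(q-p[:2]),0]))*1000).round(2))
for ce,st in blobs(a,col,800): print(ce,st,proj(c,p+[0,0,.02]))
go(.4937,.3514,.07,YAW)
E
python3 at.py yellow w12
```

```text
yellow collar [0.4952 0.3528] n 65 res mm 0.49 from port/hub: r 74.0 ang-rel-port -0.42
tool frame d mm [ 1.02 -1.26  0.  ]
[322.2, 266.5] [284, 228, 78, 77, 4786] (np.float64(321.81257425580463), np.float64(274.8159652016717))
t 33.4 pos [0.4949 0.3512 0.1202] yaw 28.74 tilt [0.001 0.   ] units [-0.026 -0.018  1.256] turnz -0.01 w 0.0383
```

>>> drive_tool:
  offset:
    - [-0.045,-0.03,0]
    - [0,0,0.4]
    - [0,0,0.4]
    - [0,0,0.25]
    - [0,0,0.12]
    - [0,0,0.08]
    - [0,0,0]
    - [0,0,0]
    - [0,0,0]
    - [0,0,0]
  turn:
    - [0,0,0]
    - [0,0,0]
    - [0,0,0]
    - [0,0,0]
    - [0,0,0]
    - [0,0,0]
    - [0,0,0]
    - [0,0,0]
    - [0,0,0]
    - [0,0,0]
  hand: [0.2,0.2,0.2,0.2,0.2,0.2,0.2,0.2,0.2,0.2]

```text
time_s: 34.65
position: [0.4922, 0.3518, 0.0698]
tool_rot: [[0.876, 0.482, 0.0], [0.482, -0.876, 0.0], [0.0, 0.0, -1.0]]
ft_force: [-0.1, 1.1, -0.7]
grip_width: 0.0383
gripper_force: 42.2
```

>>> drive_tool:
  offset:
    - [0,0,0.12]
    - [0,0,0.1]
    - [0,0,0.07]
    - [0,0,0.05]
    - [0,0,0]
    - [0,0,0]
    - [0,0,0]
    - [0,0,0]
    - [0,0,0]
    - [0,0,0]
  turn:
    - [0,0,0]
    - [0,0,0]
    - [0,0,0]
    - [0,0,0]
    - [0,0,0]
    - [0,0,0]
    - [0,0,0]
    - [0,0,0]
    - [0,0,0]
    - [0,0,0]
  hand: [0.2,0.2,0.2,0.2,0.2,0.2,0.2,0.6,0.6,0.6]

```text
time_s: 35.9
position: [0.4921, 0.3518, 0.056]
tool_rot: [[0.876, 0.482, -0.0], [0.482, -0.876, -0.0], [-0.0, -0.0, -1.0]]
ft_force: [-0.4, -0.3, 0.1]
grip_width: 0.0512
gripper_force: 0.0
```

>>> drive_tool:
  offset:
    - [0,0,-0.3]
    - [0,0,-0.7]
    - [0,0,-0.9]
    - [0,0,-0.9]
    - [0,0,-0.8]
    - [0.96,0.01,0]
    - [0.97,0.02,0]
    - [0,0,0]
    - [0,0,0]
    - [0,0,0]
  turn:
    - [0,0,0]
    - [0,0,0]
    - [0,0,0]
    - [0,0,0]
    - [0,0,0]
    - [0,0,1]
    - [0,0,1]
    - [0,0,1]
    - [0,0,1]
    - [0,0,1]
  hand: [0.6,0.6,0.6,0.6,0.85,0.85,0.85,0.85,0.85,0.85]

```text
time_s: 37.15
position: [0.5621, 0.3842, 0.2009]
tool_rot: [[1.0, -0.025, 0.001], [-0.025, -1.0, 0.0], [0.001, -0.0, -1.0]]
ft_force: [-0.3, 0.8, -0.5]
grip_width: 0.0725
gripper_force: 0.0
```

```bash
cat > hb.py <<'E'
from h import *
import sys
th=float(sys.argv[1]);a=get_image('wrist');c=camera_info('wrist');cv2.imwrite(f'pics/{sys.argv[2]}.png',a);allc(a,c,th);spoke(a,c);go(.5602,.388,.080,float(sys.argv[3]))
E
python3 hb.py 120 w13 -1.2
```

```text
red collar [0.6258 0.4241] n 31 res mm 0.19 from port/hub: r 74.8 ang-rel-port -179.95
green collar [0.5627 0.4615] n 42 res mm 0.33 from port/hub: r 73.5 ang-rel-port -120.7
yellow collar [0.4975 0.3535] n 46 res mm 0.83 from port/hub: r 71.6 ang-rel-port -0.04
blue collar [0.5394 0.3144] n 17 res mm 0.81 from port/hub: r 76.5 ang-rel-port 45.37
min 29.3 rel 6.42 spoke ang 4.78 theta mod120 5.98
t 37.2 pos [0.562  0.3842 0.201 ] yaw -1.64 tilt [0.001 0.   ] units [-0.05  -0.092  3.024] turnz -0.074 w 0.0725
```

>>> drive_tool:
  offset:
    - [-0.05,-0.09,1]
    - [0,0,0.9]
    - [0,0,0.6]
    - [0,0,0.3]
    - [0,0,0.22]
    - [0,0,0]
    - [0,0,0]
    - [0,0,0]
    - [0,0,0]
    - [0,0,0]
  turn:
    - [0,0,-0.07]
    - [0,0,0]
    - [0,0,0]
    - [0,0,0]
    - [0,0,0]
    - [0,0,0]
    - [0,0,-0.3]
    - [0,0,-0.4]
    - [0,0,-0.5]
    - [0,0,-0.6]
  hand: [0.85,0.85,0.85,0.85,0.85,0.85,0.85,0.85,0.85,0.85]

```text
time_s: 38.45
position: [0.561, 0.3882, 0.0804]
tool_rot: [[0.984, 0.177, 0.003], [0.177, -0.984, 0.001], [0.003, -0.001, -1.0]]
ft_force: [1.3, 1.9, -0.7]
grip_width: 0.0726
gripper_force: 1.1
```

>>> drive_tool:
  offset:
    - [0,0,0]
    - [0,0,0]
    - [0,0,0]
    - [0,0,0]
    - [0,0,0]
    - [0,0,0]
    - [0,0,0]
    - [0,0,0]
    - [0,0,0]
    - [0,0,0]
  turn:
    - [0,0,-1]
    - [0,0,-1]
    - [0,0,-1]
    - [0,0,-1]
    - [0,0,-1]
    - [0,0,-1]
    - [0,0,-1]
    - [0,0,-1]
    - [0,0,-1]
    - [0,0,-1]
  hand: [0.85,0.85,0.85,0.85,0.85,0.85,0.85,0.85,0.85,0.85]

```text
time_s: 39.7
position: [0.5603, 0.3887, 0.0803]
tool_rot: [[0.337, 0.941, 0.001], [0.941, -0.337, 0.002], [0.002, 0.001, -1.0]]
ft_force: [-0.7, 3.2, -0.4]
grip_width: 0.0728
gripper_force: 1.5
```

>>> drive_tool:
  offset:
    - [0,0,0]
    - [0,0,0]
    - [0,0,0]
    - [0,0,0]
    - [0,0,0]
    - [0,0,0]
    - [0,0,0]
    - [0,0,0]
    - [0,0,0]
    - [0,0,0]
  turn:
    - [0,0,-1]
    - [0,0,-1]
    - [0,0,-1]
    - [0,0,-1]
    - [0,0,-1]
    - [0,0,-1]
    - [0,0,-0.9]
    - [0,0,-0.8]
    - [0,0,-0.6]
    - [0,0,-0.5]
  hand: [0.85,0.85,0.85,0.85,0.85,0.85,0.85,0.85,0.85,0.85]

```text
time_s: 40.95
position: [0.5601, 0.3885, 0.0802]
tool_rot: [[-0.545, 0.839, 0.001], [0.839, 0.545, 0.001], [0.001, 0.001, -1.0]]
ft_force: [-1.4, 1.9, 0.3]
grip_width: 0.0726
gripper_force: 1.0
```

>>> drive_tool:
  offset:
    - [0,0,0]
    - [0,0,-0.5]
    - [0,0,-1]
    - [0,0,-1]
    - [0,0,-0.5]
    - [0,0,0]
    - [0,0,0]
    - [0,0,0]
    - [0,0,0]
    - [0,0,0]
  turn:
    - [0,0,0]
    - [0,0,0]
    - [0,0,0]
    - [0,0,1]
    - [0,0,1]
    - [0,0,1]
    - [0,0,1]
    - [0,0,1]
    - [0,0,1]
    - [0,0,1]
  hand: [0.85,0.85,0.85,0.85,0.85,0.85,0.85,0.85,0.85,0.85]

```text
time_s: 42.2
position: [0.5603, 0.3877, 0.1998]
tool_rot: [[0.164, 0.986, 0.001], [0.986, -0.164, 0.0], [0.0, 0.001, -1.0]]
ft_force: [0.5, -0.5, -0.2]
grip_width: 0.0725
gripper_force: 0.0
```

```bash
python3 hb.py 240 w14 28.8
```

```text
red collar [0.4949 0.4272] n 25 res mm 0.25 from port/hub: r 76.2 ang-rel-port -59.71
green collar [0.4965 0.3551] n 47 res mm 0.59 from port/hub: r 71.8 ang-rel-port -1.49
yellow collar [0.6235 0.3494] n 47 res mm 0.3 from port/hub: r 74.0 ang-rel-port 119.74
blue collar [0.6257 0.4098] n 31 res mm 1.67 from port/hub: r 69.0 ang-rel-port 169.66
min 49.8 rel 31.49 spoke ang 111.83 theta mod120 113.03
t 42.25 pos [0.5603 0.3877 0.1998] yaw 80.34 tilt [0.001 0.   ] units [ 0.006 -0.006  2.995] turnz 8.59 w 0.0726
```

>>> drive_tool:
  offset:
    - [0,0,0]
    - [0,0,0]
    - [0,0,0]
    - [0,0,0]
    - [0,0,0]
    - [0,0,0]
    - [0,0,0]
    - [0,0,0]
    - [0,0,0]
    - [0,0,0]
  turn:
    - [0,0,1]
    - [0,0,1]
    - [0,0,1]
    - [0,0,1]
    - [0,0,1]
    - [0,0,1]
    - [0,0,1]
    - [0,0,1]
    - [0,0,0.6]
    - [0,0,0]
  hand: [0.85,0.85,0.85,0.85,0.85,0.85,0.85,0.85,0.85,0.85]

```text
time_s: 43.5
position: [0.5602, 0.3878, 0.1996]
tool_rot: [[0.872, 0.489, 0.0], [0.489, -0.872, 0.0], [0.0, 0.0, -1.0]]
ft_force: [-0.4, -0.3, -0.4]
grip_width: 0.0729
gripper_force: 0.0
```

>>> drive_tool:
  offset:
    - [-0.8,0.3,-0.2]
    - [-0.8,0.3,-0.2]
    - [-0.8,0.3,-0.2]
    - [-0.8,0.3,-0.2]
    - [-0.63,0.32,0]
    - [0,0,0]
    - [0,0,0]
    - [0,0,0]
    - [0,0,0]
    - [0,0,0]
  turn:
    - [0,0,0]
    - [0,0,0]
    - [0,0,0]
    - [0,0,0]
    - [0,0,0]
    - [0,0,0]
    - [0,0,0]
    - [0,0,0]
    - [0,0,0]
    - [0,0,0]
  hand: [0.85,0.85,0.85,0.85,0.85,0.85,0.85,0.85,0.85,0.85]

```text
time_s: 44.75
position: [0.4562, 0.2603, 0.2312]
tool_rot: [[0.873, 0.488, -0.0], [0.488, -0.873, -0.0], [-0.0, -0.0, -1.0]]
ft_force: [0.5, 0.5, -0.3]
grip_width: 0.0723
gripper_force: 0.0
```

```bash
python3 ov.py 240 w15 .4271 .174 .021
```

```text
green [369.9, 233.4] [29, 30, 673] [0.427  0.1738]
red [395.1, 182.0] [33, 33, 834] [0.4986 0.1827]
red collar [0.4947 0.4263] n 47 res mm 0.32 from port/hub: r 76.0 ang-rel-port -59.1
green collar [0.4929 0.3509] n 49 res mm 0.15 from port/hub: r 77.0 ang-rel-port 0.05
yellow none
blue none
t 44.8 pos [0.4562 0.2602 0.2312] yaw 29.23 tilt [-0. -0.] units [-1.685  1.526  5.255] turnz 0.071 w 0.0725
```

>>> drive_tool:
  offset:
    - [-0.85,0.76,0.5]
    - [-0.84,0.77,0.5]
    - [0,0,1]
    - [0,0,1]
    - [0,0,1]
    - [0,0,0.75]
    - [0,0,0.5]
    - [0,0,0]
    - [0,0,0]
    - [0,0,0]
  turn:
    - [0,0,0]
    - [0,0,0]
    - [0,0,0.07]
    - [0,0,0]
    - [0,0,0]
    - [0,0,0]
    - [0,0,0]
    - [0,0,0]
    - [0,0,0]
    - [0,0,0]
  hand: [0.85,0.85,0.85,0.85,0.85,0.85,0.85,0.85,0.3,0.2]

```text
time_s: 46.05
position: [0.4275, 0.1738, 0.0223]
tool_rot: [[0.876, 0.482, 0.002], [0.482, -0.876, 0.0], [0.002, 0.001, -1.0]]
ft_force: [-3.6, 0.7, 10.6]
grip_width: 0.0383
gripper_force: 29.2
```

>>> drive_tool:
  offset:
    - [0,0,0]
    - [0,0,0]
    - [0,0,0]
    - [0,0,-0.5]
    - [0,0,-1]
    - [0,0,-1]
    - [0,0,-1]
    - [0,0,0]
    - [0,0,0]
    - [0,0,0]
  turn:
    - [0,0,0]
    - [0,0,0]
    - [0,0,0]
    - [0,0,0]
    - [0,0,0]
    - [0,0,0]
    - [0,0,0]
    - [0,0,0]
    - [0,0,0]
    - [0,0,0]
  hand: [0.2,0.2,0.2,0.2,0.2,0.2,0.2,0.2,0.2,0.2]

```text
time_s: 47.3
position: [0.4264, 0.1736, 0.1604]
tool_rot: [[0.876, 0.482, -0.002], [0.482, -0.876, -0.0], [-0.002, -0.001, -1.0]]
ft_force: [0.3, -0.1, -0.9]
grip_width: 0.0383
gripper_force: 45.4
```

```bash
python3 - <<'E'
from h import *
go(.4925,.3512,.12,YAW)
E
```

```text
t 47.3 pos [0.4264 0.1736 0.1604] yaw 28.79 tilt [-0.002 -0.   ] units [ 3.589 -3.095  1.006] turnz -0.002 w 0.0383
```

>>> drive_tool:
  offset:
    - [0.6,-0.5,0]
    - [0.9,-0.8,0]
    - [0.9,-0.8,0]
    - [0.9,-0.8,0]
    - [0.27,-0.2,0.3]
    - [0,0,0.4]
    - [0,0,0.3]
    - [0,0,0]
    - [0,0,0]
    - [0,0,0]
  turn:
    - [0,0,0]
    - [0,0,0]
    - [0,0,0]
    - [0,0,0]
    - [0,0,0]
    - [0,0,0]
    - [0,0,0]
    - [0,0,0]
    - [0,0,0]
    - [0,0,0]
  hand: [0.2,0.2,0.2,0.2,0.2,0.2,0.2,0.2,0.2,0.2]

```text
time_s: 48.55
position: [0.4926, 0.3509, 0.122]
tool_rot: [[0.877, 0.481, 0.001], [0.481, -0.877, 0.0], [0.001, 0.0, -1.0]]
ft_force: [0.4, -0.2, -1.1]
grip_width: 0.0381
gripper_force: 45.4
```

```bash
python3 at.py green w16
```

```text
green collar [0.4949 0.3525] n 64 res mm 0.54 from port/hub: r 74.4 ang-rel-port -0.32
tool frame d mm [ 2.79 -0.23  0.  ]
[322.1, 268.9] [284, 231, 77, 77, 4651] (np.float64(321.79524163968955), np.float64(274.76084748770086))
t 48.6 pos [0.4926 0.351  0.1219] yaw 28.78 tilt [0.001 0.   ] units [0.028 0.004 1.298] turnz -0.004 w 0.0382
```

>>> drive_tool:
  offset:
    - [0.01,0,0.1]
    - [0,0,0.4]
    - [0,0,0.4]
    - [0,0,0.2]
    - [0,0,0.12]
    - [0,0,0.08]
    - [0,0,0]
    - [0,0,0]
    - [0,0,0]
    - [0,0,0]
  turn:
    - [0,0,0]
    - [0,0,0]
    - [0,0,0]
    - [0,0,0]
    - [0,0,0]
    - [0,0,0]
    - [0,0,0]
    - [0,0,0]
    - [0,0,0]
    - [0,0,0]
  hand: [0.2,0.2,0.2,0.2,0.2,0.2,0.2,0.2,0.2,0.2]

```text
time_s: 49.85
position: [0.4928, 0.3513, 0.0695]
tool_rot: [[0.876, 0.482, 0.0], [0.482, -0.876, 0.0], [0.0, 0.0, -1.0]]
ft_force: [0.2, -0.3, -0.0]
grip_width: 0.0379
gripper_force: 45.4
```

>>> drive_tool:
  offset:
    - [0,0,0.12]
    - [0,0,0.1]
    - [0,0,0.07]
    - [0,0,0.04]
    - [0,0,0]
    - [0,0,0]
    - [0,0,0]
    - [0,0,0]
    - [0,0,0]
    - [0,0,0]
  turn:
    - [0,0,0]
    - [0,0,0]
    - [0,0,0]
    - [0,0,0]
    - [0,0,0]
    - [0,0,0]
    - [0,0,0]
    - [0,0,0]
    - [0,0,0]
    - [0,0,0]
  hand: [0.2,0.2,0.2,0.2,0.2,0.2,0.2,0.6,0.6,0.6]

```text
time_s: 51.1
position: [0.4927, 0.3513, 0.0559]
tool_rot: [[0.876, 0.482, -0.0], [0.482, -0.876, -0.0], [-0.0, -0.0, -1.0]]
ft_force: [0.4, 0.4, 0.2]
grip_width: 0.0511
gripper_force: 0.0
```

>>> drive_tool:
  offset:
    - [0,0,-0.3]
    - [0,0,-0.7]
    - [0,0,-0.9]
    - [0,0,-0.9]
    - [0.96,0,-0.8]
    - [0.96,0.01,0]
    - [0,0,0]
    - [0,0,0]
    - [0,0,0]
    - [0,0,0]
  turn:
    - [0,0,0]
    - [0,0,0]
    - [0,0,0]
    - [0,0,0]
    - [0,0,0]
    - [0,0,0]
    - [0,0,1]
    - [0,0,1]
    - [0,0,1]
    - [0,0,1]
  hand: [0.6,0.6,0.6,0.6,0.85,0.85,0.85,0.85,0.85,0.85]

```text
time_s: 52.35
position: [0.5602, 0.3879, 0.201]
tool_rot: [[0.997, 0.08, 0.001], [0.08, -0.997, 0.0], [0.001, -0.0, -1.0]]
ft_force: [0.5, 0.1, 1.0]
grip_width: 0.0724
gripper_force: 0.0
```

```bash
python3 hb.py 240 w17 -1.2
```

```text
red collar [0.4974 0.4249] n 26 res mm 1.13 from port/hub: r 72.9 ang-rel-port -59.19
green collar [0.497  0.3542] n 45 res mm 0.68 from port/hub: r 71.7 ang-rel-port -0.67
yellow collar [0.6237 0.3479] n 47 res mm 0.52 from port/hub: r 75.0 ang-rel-port 118.9
blue collar [0.6131 0.4294] n 33 res mm 0.96 from port/hub: r 67.1 ang-rel-port -170.72
min 20.3 rel -5.0 spoke ang -0.64 theta mod120 0.56
t 52.4 pos [0.5602 0.3879 0.201 ] yaw 4.36 tilt [0.001 0.   ] units [-2.000e-03 -1.000e-03  3.025e+00] turnz 0.927 w 0.0723
```

>>> drive_tool:
  offset:
    - [0,0,0.9]
    - [0,0,0.9]
    - [0,0,0.6]
    - [0,0,0.4]
    - [0,0,0.22]
    - [0,0,0]
    - [0,0,0]
    - [0,0,0]
    - [0,0,0]
    - [0,0,0]
  turn:
    - [0,0,0.6]
    - [0,0,0.33]
    - [0,0,0]
    - [0,0,0]
    - [0,0,0]
    - [0,0,0]
    - [0,0,-0.3]
    - [0,0,-0.4]
    - [0,0,-0.5]
    - [0,0,-0.6]
  hand: [0.85,0.85,0.85,0.85,0.85,0.85,0.85,0.85,0.85,0.85]

```text
time_s: 53.65
position: [0.5611, 0.3883, 0.0805]
tool_rot: [[0.984, 0.177, 0.003], [0.177, -0.984, 0.001], [0.003, -0.001, -1.0]]
ft_force: [2.8, 1.0, -1.3]
grip_width: 0.0723
gripper_force: 1.1
```

>>> drive_tool:
  offset:
    - [0,0,0]
    - [0,0,0]
    - [0,0,0]
    - [0,0,0]
    - [0,0,0]
    - [0,0,0]
    - [0,0,0]
    - [0,0,0]
    - [0,0,0]
    - [0,0,0]
  turn:
    - [0,0,-1]
    - [0,0,-1]
    - [0,0,-1]
    - [0,0,-1]
    - [0,0,-1]
    - [0,0,-1]
    - [0,0,-0.9]
    - [0,0,-0.8]
    - [0,0,-0.6]
    - [0,0,-0.5]
  hand: [0.85,0.85,0.85,0.85,0.85,0.85,0.85,0.85,0.85,0.85]

```text
time_s: 54.9
position: [0.5605, 0.3886, 0.0804]
tool_rot: [[0.454, 0.891, 0.002], [0.891, -0.454, 0.002], [0.002, 0.001, -1.0]]
ft_force: [-0.7, 2.2, -0.3]
grip_width: 0.0727
gripper_force: 1.1
```

>>> drive_tool:
  offset:
    - [0,0,0]
    - [0,0,-0.5]
    - [0,0,-1]
    - [0,0,-1]
    - [0,0,-0.5]
    - [0,0,0]
    - [0,0,0]
    - [0,0,0]
    - [0,0,0]
    - [0,0,0]
  turn:
    - [0,0,0]
    - [0,0,0]
    - [0,0,0]
    - [0,0,-1]
    - [0,0,-1]
    - [0,0,-1]
    - [0,0,-1]
    - [0,0,-1]
    - [0,0,-1]
    - [0,0,-1]
  hand: [0.85,0.85,0.85,0.85,0.85,0.85,0.85,0.85,0.85,0.85]

```text
time_s: 56.15
position: [0.5603, 0.3878, 0.1998]
tool_rot: [[-0.258, 0.966, 0.001], [0.966, 0.258, 0.0], [-0.0, 0.001, -1.0]]
ft_force: [-0.4, 0.1, 0.4]
grip_width: 0.0728
gripper_force: 0.0
```

```bash
python3 hb.py 300 w18 118.8; python3 - <<'E'
from h import *
b=get_image('top');ct=camera_info('top');cv2.imwrite('pics/t18.png',b)
for col in HUE:
    for ce,st in blobs(b,col,100):
        if 240<ce[0]<420 and 150<ce[1]<300: print(col,ce,st[2:],np.round(ray(ct,ce,.037),4))
E
```

```text
red collar [0.4935 0.3545] n 22 res mm 0.85 from port/hub: r 74.7 ang-rel-port -2.15
green collar [0.5573 0.313 ] n 41 res mm 0.55 from port/hub: r 75.1 ang-rel-port 58.94
yellow collar [0.6256 0.4234] n 51 res mm 0.26 from port/hub: r 74.3 ang-rel-port 179.71
blue collar [0.5925 0.456 ] n 10 res mm 0.69 from port/hub: r 75.2 ang-rel-port -144.12
min 203.2 rel nan spoke ang nan theta mod120 nan
t 56.2 pos [0.5603 0.3878 0.1998] yaw 105.2 tilt [ 0.001 -0.   ] units [ 0.007 -0.003  2.995] turnz -2.267 w 0.0726
red [390.5, 236.6] [18, 18, 253] [0.4985 0.1818]h.py:35: RuntimeWarning: invalid value encountered in scalar divide
  v=np.array(v);w=np.clip(90-v,0,None);a=(w*A).sum()/w.sum();sa=ya+a
```

>>> drive_tool:
  offset:
    - [0,0,0]
    - [0,0,0]
    - [0,0,0]
    - [-0.94,-0.96,0]
    - [-0.94,-0.96,0]
    - [-0.94,-0.96,0.3]
    - [-0.93,-0.95,0.5]
    - [0,0,1]
    - [0,0,0.7]
    - [0,0,0]
  turn:
    - [0,0,-1]
    - [0,0,-1]
    - [0,0,-0.27]
    - [0,0,0]
    - [0,0,0]
    - [0,0,0]
    - [0,0,0]
    - [0,0,0]
    - [0,0,0]
    - [0,0,0]
  hand: [0.85,0.85,0.85,0.85,0.85,0.85,0.85,0.85,0.85,0.85]

```text
time_s: 57.5
position: [0.4962, 0.1828, 0.0982]
tool_rot: [[-0.474, 0.881, -0.003], [0.881, 0.474, -0.0], [0.001, -0.003, -1.0]]
ft_force: [0.6, 0.2, 1.2]
grip_width: 0.0725
gripper_force: 0.0
```

```bash
python3 - <<'E'
from h import *
go(.4986,.1826,.0212,118.8)
a=get_image('wrist');c=camera_info('wrist')
for ce,st in blobs(a,'red',500): print(ce,st,ray(c,ce,.037))
E
```

```text
t 57.5 pos [0.4962 0.1828 0.0982] yaw 118.29 tilt [-0.003 -0.   ] units [-0.035  0.058  1.925] turnz -0.085 w 0.0725
[443.6, 14.8] [410, 0, 85, 30, 994] [0.49995324 0.33804731]
[332.4, 68.8] [319, 54, 28, 31, 839] [0.45351943 0.27779242]
[324.2, 218.9] [299, 193, 51, 52, 2067] [0.49878169 0.18295957]
```

>>> drive_tool:
  offset:
    - [-0.03,0.06,0.3]
    - [0,0,0.7]
    - [0,0,0.6]
    - [0,0,0.33]
    - [0,0,0]
    - [0,0,0]
    - [0,0,0]
    - [0,0,0]
    - [0,0,0]
    - [0,0,0]
  turn:
    - [0,0,-0.08]
    - [0,0,0]
    - [0,0,0]
    - [0,0,0]
    - [0,0,0]
    - [0,0,0]
    - [0,0,0]
    - [0,0,0]
    - [0,0,0]
    - [0,0,0]
  hand: [0.85,0.85,0.85,0.85,0.85,0.3,0.2,0.2,0.2,0.2]

```text
time_s: 58.8
position: [0.4999, 0.1832, 0.0232]
tool_rot: [[-0.484, 0.875, 0.001], [0.875, 0.484, 0.0], [-0.001, 0.001, -1.0]]
ft_force: [-1.2, -0.2, 5.4]
grip_width: 0.0385
gripper_force: 31.6
```

>>> drive_tool:
  offset:
    - [0,0,0]
    - [0,0,-0.5]
    - [0,0,-1]
    - [0,0,-1]
    - [0,0,-1]
    - [0,0,0]
    - [0,0,0]
    - [0,0,0]
    - [0,0,0]
    - [0,0,0]
  turn:
    - [0,0,0]
    - [0,0,0]
    - [0,0,0]
    - [0,0,0]
    - [0,0,0]
    - [0,0,0]
    - [0,0,0]
    - [0,0,0]
    - [0,0,0]
    - [0,0,0]
  hand: [0.2,0.2,0.2,0.2,0.2,0.2,0.2,0.2,0.2,0.2]

```text
time_s: 60.05
position: [0.4995, 0.1831, 0.1617]
tool_rot: [[-0.483, 0.875, -0.001], [0.875, 0.483, -0.0], [0.0, -0.001, -1.0]]
ft_force: [-0.1, 0.5, -0.7]
grip_width: 0.0383
gripper_force: 31.8
```

```bash
python3 - <<'E'
from h import *
go(.4930,.3514,.122,118.8)
E
```

```text
t 60.05 pos [0.4995 0.1831 0.1617] yaw 118.91 tilt [-0.001 -0.   ] units [3.761 1.893 0.992] turnz 0.018 w 0.0383
```

>>> drive_tool:
  offset:
    - [0.6,0.3,0]
    - [0.9,0.45,0]
    - [0.9,0.45,0]
    - [0.9,0.45,0]
    - [0.46,0.24,0.3]
    - [0,0,0.4]
    - [0,0,0.29]
    - [0,0,0]
    - [0,0,0]
    - [0,0,0]
  turn:
    - [0,0,0]
    - [0,0,0]
    - [0,0,0]
    - [0,0,0]
    - [0,0,0]
    - [0,0,0]
    - [0,0,0]
    - [0,0,0]
    - [0,0,0]
    - [0,0,0]
  hand: [0.2,0.2,0.2,0.2,0.2,0.2,0.2,0.2,0.2,0.2]

```text
time_s: 61.3
position: [0.4934, 0.3512, 0.1231]
tool_rot: [[-0.483, 0.876, 0.001], [0.876, 0.483, 0.0], [-0.0, 0.001, -1.0]]
ft_force: [-0.5, 0.1, -0.7]
grip_width: 0.0383
gripper_force: 31.8
```

```bash
python3 at.py red w19
```

```text
red collar [0.4912 0.3536] n 36 res mm 0.56 from port/hub: r 77.1 ang-rel-port -2.33
tool frame d mm [ 3.11 -0.65 -0.  ]
[322.1, 265.0] [283, 226, 79, 81, 4766] (np.float64(322.26978014446235), np.float64(274.6353121717469))
t 61.35 pos [0.4933 0.3512 0.1231] yaw 118.89 tilt [0.001 0.   ] units [-0.     0.009  1.327] turnz 15.015 w 0.0379
```

View pics/w19.png

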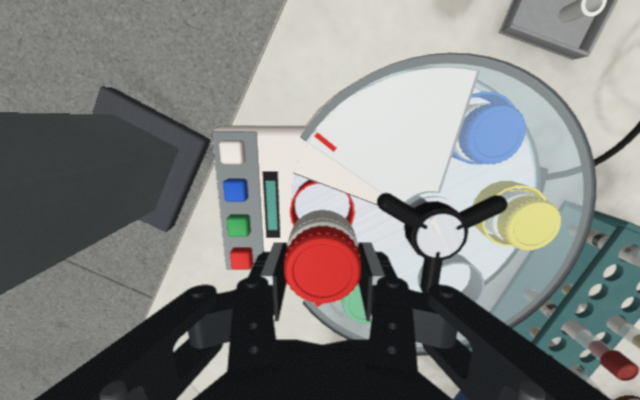

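The blue and yellow jars are standing in their pockets. The red collar at (322,205) lines up with the hand.

>>> drive_tool:
  offset:
    - [-0.01,-0.01,0.1]
    - [0,0,0.4]
    - [0,0,0.4]
    - [0,0,0.2]
    - [0,0,0.12]
    - [0,0,0.1]
    - [0,0,0]
    - [0,0,0]
    - [0,0,0]
    - [0,0,0]
  turn:
    - [0,0,0]
    - [0,0,0]
    - [0,0,0]
    - [0,0,0]
    - [0,0,0]
    - [0,0,0]
    - [0,0,0]
    - [0,0,0]
    - [0,0,0]
    - [0,0,0]
  hand: [0.2,0.2,0.2,0.2,0.2,0.2,0.2,0.2,0.2,0.2]

```text
time_s: 62.6
position: [0.4929, 0.3509, 0.0699]
tool_rot: [[-0.483, 0.875, 0.0], [0.875, 0.483, 0.0], [-0.0, 0.0, -1.0]]
ft_force: [0.4, 0.0, -0.7]
grip_width: 0.0381
gripper_force: 31.8
```

>>> drive_tool:
  offset:
    - [0,0,0.12]
    - [0,0,0.1]
    - [0,0,0.07]
    - [0,0,0.04]
    - [0,0,0]
    - [0,0,0]
    - [0,0,0]
    - [0,0,0]
    - [0,0,0]
    - [0,0,0]
  turn:
    - [0,0,0]
    - [0,0,0]
    - [0,0,0]
    - [0,0,0]
    - [0,0,0]
    - [0,0,0]
    - [0,0,0]
    - [0,0,0]
    - [0,0,0]
    - [0,0,0]
  hand: [0.2,0.2,0.2,0.2,0.2,0.2,0.2,0.56,0.56,0.56]

```text
time_s: 63.85
position: [0.4929, 0.3508, 0.0564]
tool_rot: [[-0.483, 0.875, -0.0], [0.875, 0.483, -0.0], [0.0, -0.0, -1.0]]
ft_force: [-0.0, -0.6, 0.7]
grip_width: 0.048
gripper_force: 0.0
```

>>> drive_tool:
  offset:
    - [0,0,-0.3]
    - [0,0,-0.7]
    - [0,0,-0.9]
    - [0,0,-0.9]
    - [0,0,-0.8]
    - [0,0.96,0]
    - [0,0.96,0]
    - [0,0,0]
    - [0,0,0]
    - [0,0,0]
  turn:
    - [0,0,0]
    - [0,0,0]
    - [0,0,0]
    - [0,0,0]
    - [0,0,0]
    - [0,0,0]
    - [0,0,0]
    - [0,0,0]
    - [0,0,0]
    - [0,0,0]
  hand: [0.56,0.56,0.56,0.56,0.56,0.7,0.85,0.85,0.85,0.85]

```text
time_s: 65.1
position: [0.5595, 0.3877, 0.2013]
tool_rot: [[-0.483, 0.875, 0.0], [0.875, 0.483, 0.0], [-0.0, 0.0, -1.0]]
ft_force: [-0.0, 0.7, 0.2]
grip_width: 0.0726
gripper_force: 0.0
```

```bash
python3 hb.py 300 w20 118.8
```

```text
red collar [0.4886 0.3437] n 49 res mm 2.27 from port/hub: r 84.3 ang-rel-port 2.89
green collar [0.5561 0.3137] n 45 res mm 0.74 from port/hub: r 74.4 ang-rel-port 57.96
yellow collar [0.6254 0.423 ] n 49 res mm 0.18 from port/hub: r 74.0 ang-rel-port 179.48
blue collar [0.5708 0.4553] n 33 res mm 0.67 from port/hub: r 68.1 ang-rel-port -127.64
min 212.1 rel nan spoke ang nan theta mod120 nan
t 65.15 pos [0.5596 0.3877 0.2012] yaw 118.91 tilt [0. 0.] units [-2.000e-03  1.600e-02  3.031e+00] turnz 0.019 w 0.073h.py:35: RuntimeWarning: invalid value encountered in scalar divide
  v=np.array(v);w=np.clip(90-v,0,None);a=(w*A).sum()/w.sum();sa=ya+a
```

>>> drive_tool:
  offset:
    - [0,0.015,0.9]
    - [0,0,0.9]
    - [0,0,0.6]
    - [0,0,0.4]
    - [0,0,0.22]
    - [0,0,0]
    - [0,0,0]
    - [0,0,0]
    - [0,0,0]
    - [0,0,0]
  turn:
    - [0,0,0]
    - [0,0,0]
    - [0,0,0]
    - [0,0,0]
    - [0,0,0]
    - [0,0,0]
    - [0,0,-0.3]
    - [0,0,-0.4]
    - [0,0,-0.5]
    - [0,0,-0.6]
  hand: [0.85,0.85,0.85,0.85,0.85,0.85,0.85,0.85,0.85,0.85]

```text
time_s: 66.4
position: [0.5615, 0.388, 0.0807]
tool_rot: [[-0.641, 0.768, 0.002], [0.768, 0.641, 0.0], [-0.001, 0.002, -1.0]]
ft_force: [1.1, -1.0, -1.8]
grip_width: 0.0726
gripper_force: 1.0
```

>>> drive_tool:
  offset:
    - [0,0,0]
    - [0,0,0]
    - [0,0,0]
    - [0,0,0]
    - [0,0,0]
    - [0,0,0]
    - [0,0,0]
    - [0,0,0]
    - [0,0,0]
    - [0,0,0]
  turn:
    - [0,0,-1]
    - [0,0,-1]
    - [0,0,-1]
    - [0,0,-1]
    - [0,0,-1]
    - [0,0,-1]
    - [0,0,-0.9]
    - [0,0,-0.8]
    - [0,0,-0.6]
    - [0,0,-0.5]
  hand: [0.85,0.85,0.85,0.85,0.85,0.85,0.85,0.85,0.85,0.85]

```text
time_s: 67.65
position: [0.5615, 0.389, 0.0811]
tool_rot: [[-0.999, -0.047, 0.003], [-0.047, 0.999, 0.002], [-0.003, 0.002, -1.0]]
ft_force: [1.1, 2.7, -0.0]
grip_width: 0.0725
gripper_force: 1.2
```

>>> drive_tool:
  offset:
    - [0,0,0]
    - [0,0,-0.5]
    - [0,0,-1]
    - [0,0,-1]
    - [0,0,-0.5]
    - [0,0,0]
    - [0,0,0]
    - [0,0,0]
    - [0,0,0]
    - [0,0,0]
  turn:
    - [0,0,0]
    - [0,0,0]
    - [0,0,0]
    - [0,0,1]
    - [0,0,1]
    - [0,0,1]
    - [0,0,1]
    - [0,0,1]
    - [0,0,1]
    - [0,0,1]
  hand: [0.85,0.85,0.85,0.85,0.85,0.85,0.85,0.85,0.85,0.85]

```text
time_s: 68.9
position: [0.5605, 0.3881, 0.2]
tool_rot: [[-0.769, 0.639, 0.0], [0.639, 0.769, -0.0], [-0.0, -0.0, -1.0]]
ft_force: [-0.4, 0.0, -0.1]
grip_width: 0.0729
gripper_force: 0.0
```

>>> drive_tool:
  offset:
    - [0,0,0]
    - [0,0,0]
    - [0,0,0]
    - [0,0,0]
    - [0,0,0]
    - [0,0,0]
    - [0,0,0]
    - [0,0,0]
    - [0,0,0]
    - [0,0,0]
  turn:
    - [0,0,1]
    - [0,0,1]
    - [0,0,1]
    - [0,0,1]
    - [0,0,1]
    - [0,0,1]
    - [0,0,1]
    - [0,0,1]
    - [0,0,1]
    - [0,0,1]
  hand: [0.85,0.5,0,0,0,0,0,0,0,0]

```text
time_s: 70.15
position: [0.5606, 0.3881, 0.2]
tool_rot: [[0.169, 0.986, 0.0], [0.986, -0.169, -0.0], [-0.0, 0.0, -1.0]]
ft_force: [0.4, -0.4, -0.4]
grip_width: 0.0003
gripper_force: 0.0
```

```bash
python3 hb.py 0 w21 28.8
```

```text
red collar [0.5523 0.3134] n 35 res mm 0.35 from port/hub: r 75.0 ang-rel-port 55.04
green collar [0.62   0.3446] n 46 res mm 0.42 from port/hub: r 73.8 ang-rel-port 115.19
yellow collar [0.5671 0.463 ] n 51 res mm 0.23 from port/hub: r 75.3 ang-rel-port -124.0
blue collar [0.5031 0.4222] n 8 res mm 1.72 from port/hub: r 66.7 ang-rel-port -59.67
min 25.9 rel 30.1 spoke ang 110.14 theta mod120 111.34
t 70.2 pos [0.5606 0.3881 0.2001] yaw 80.04 tilt [ 0. -0.] units [-3.000e-03 -1.000e-02  3.002e+00] turnz 8.54 w 0.0002
```

The carousel is about 4° short. I'll re-engage from the slot that turned true before and finish the turn.

>>> drive_tool:
  offset:
    - [0,0,0]
    - [0,0,0]
    - [0,0,0]
    - [0,0,0]
    - [0,0,0]
    - [0,0,0]
    - [0,0,0]
    - [0,0,0]
    - [0,0,0]
    - [0,0,0]
  turn:
    - [0,0,-1]
    - [0,0,-1]
    - [0,0,-1]
    - [0,0,-1]
    - [0,0,-1]
    - [0,0,-0.8]
    - [0,0,0]
    - [0,0,0]
    - [0,0,0]
    - [0,0,0]
  hand: [0.85,0.85,0.85,0.85,0.85,0.85,0.85,0.85,0.85,0.85]

```text
time_s: 71.45
position: [0.5606, 0.3882, 0.1997]
tool_rot: [[-0.427, 0.904, -0.0], [0.904, 0.427, 0.0], [0.0, -0.0, -1.0]]
ft_force: [-0.1, -0.5, 0.1]
grip_width: 0.0723
gripper_force: 0.0
```

```bash
python3 hb.py -4 w22 114.8
```

```text
red collar [0.5604 0.3134] n 43 res mm 2.76 from port/hub: r 74.6 ang-rel-port 61.25
green collar [0.6202 0.3444] n 44 res mm 0.44 from port/hub: r 74.1 ang-rel-port 115.18
yellow collar [0.5676 0.4634] n 47 res mm 0.29 from port/hub: r 75.7 ang-rel-port -124.33
blue collar [0.4986 0.4191] n 35 res mm 1.55 from port/hub: r 69.2 ang-rel-port -55.57
min 24.8 rel 0.57 spoke ang 115.86 theta mod120 117.06
t 71.5 pos [0.5606 0.3882 0.1997] yaw 115.29 tilt [-0. -0.] units [-0.    -0.012  2.993] turnz 0.082 w 0.0728
```

>>> drive_tool:
  offset:
    - [0,-0.01,0.9]
    - [0,0,0.9]
    - [0,0,0.6]
    - [0,0,0.4]
    - [0,0,0.19]
    - [0,0,0]
    - [0,0,0]
    - [0,0,0]
    - [0,0,0]
    - [0,0,0]
  turn:
    - [0,0,0.05]
    - [0,0,0]
    - [0,0,0]
    - [0,0,0]
    - [0,0,0]
    - [0,0,-0.3]
    - [0,0,-0.3]
    - [0,0,-0.3]
    - [0,0,-0.2]
    - [0,0,-0.15]
  hand: [0.85,0.85,0.85,0.85,0.85,0.85,0.85,0.85,0.85,0.85]

```text
time_s: 72.75
position: [0.5604, 0.3882, 0.0805]
tool_rot: [[-0.538, 0.843, 0.001], [0.843, 0.538, 0.0], [-0.0, 0.001, -1.0]]
ft_force: [-1.1, 2.1, 2.0]
grip_width: 0.0723
gripper_force: 1.0
```

>>> drive_tool:
  offset:
    - [0,0,0]
    - [0,0,0]
    - [0,0,-0.5]
    - [0,0,-1]
    - [0,0,-1]
    - [0,0,-0.5]
    - [0,0,0]
    - [0,0,0]
    - [0,0,0]
    - [0,0,0]
  turn:
    - [0,0,0]
    - [0,0,0]
    - [0,0,0]
    - [0,0,0]
    - [0,0,0]
    - [0,0,0]
    - [0,0,0]
    - [0,0,0]
    - [0,0,0]
    - [0,0,0]
  hand: [0.85,0.85,0.85,0.85,0.85,0.85,0.5,0,0,0]

```text
time_s: 74.0
position: [0.5602, 0.3879, 0.1993]
tool_rot: [[-0.537, 0.843, -0.001], [0.843, 0.537, -0.001], [0.0, -0.001, -1.0]]
ft_force: [-0.4, 0.7, 0.8]
grip_width: 0.0007
gripper_force: 0.0
```

```bash
python3 hb.py 0 w23 118.8; python3 - <<'E'
from h import *
R=np.array(observe()['tool_rot']);u=np.array([.4805,-.877])
w=np.array([.4119,.3598])
go(.4119,.3595,.075,118.8)
E
```

```text
red collar [0.5667 0.3141] n 43 res mm 3.14 from port/hub: r 74.2 ang-rel-port 66.14
green collar [0.6222 0.3488] n 42 res mm 0.65 from port/hub: r 73.3 ang-rel-port 118.87
yellow collar [0.5628 0.4637] n 49 res mm 0.35 from port/hub: r 75.8 ang-rel-port -120.66
blue collar [0.4941 0.4116] n 31 res mm 1.71 from port/hub: r 70.3 ang-rel-port -48.39
min 25.3 rel -3.65 spoke ang 118.86 theta mod120 0.06
t 74.05 pos [0.5602 0.388  0.1995] yaw 122.51 tilt [-0.001 -0.   ] units [-0.     0.003  2.988] turnz 0.618 w 0.0001
t 74.05 pos [0.5602 0.388  0.1995] yaw 122.51 tilt [-0.001 -0.   ] units [ 1.391 -3.507  3.116] turnz 0.618 w 0.0001
```

>>> drive_tool:
  offset:
    - [0,0,0]
    - [0.29,-0.9,0.3]
    - [0.29,-0.9,0.3]
    - [0.29,-0.91,0.3]
    - [0.29,-0.91,0.3]
    - [0,0,0.8]
    - [0,0,0.7]
    - [0,0,0.5]
    - [0,0,0]
    - [0,0,0]
  turn:
    - [0,0,0.62]
    - [0,0,0]
    - [0,0,0]
    - [0,0,0]
    - [0,0,0]
    - [0,0,0]
    - [0,0,0]
    - [0,0,0]
    - [0,0,0]
    - [0,0,0]
  hand: [0,0,0,0,0,0,0,0,0,0]

```text
time_s: 75.3
position: [0.4115, 0.3592, 0.0729]
tool_rot: [[-0.482, 0.876, 0.001], [0.876, 0.482, 0.001], [-0.0, 0.001, -1.0]]
ft_force: [0.5, -0.0, 0.2]
grip_width: 0.0
gripper_force: 0.0
```

```bash
python3 - <<'E'
from h import *
go(.411,.359,.07,118.8)
a=get_image('wrist');c=camera_info('wrist');p=observe()['position'];print('tip',proj(c,p))
b=get_image('top')[150:300,230:420];s=get_image('side')[160:300,220:420]
cv2.imwrite('pics/w24.png',np.vstack([a[100:400],np.hstack([cv2.resize(b,(320,250),interpolation=cv2.INTER_CUBIC),cv2.resize(s,(320,250),interpolation=cv2.INTER_CUBIC)])]))
E
```

```text
t 75.3 pos [0.4115 0.3592 0.0729] yaw 118.79 tilt [0.001 0.001] units [ 0.001 -0.013  0.073] turnz -0.002 w 0.0
tip (np.float64(322.21648303636647), np.float64(255.60188783609073))
```

View pics/w24.png

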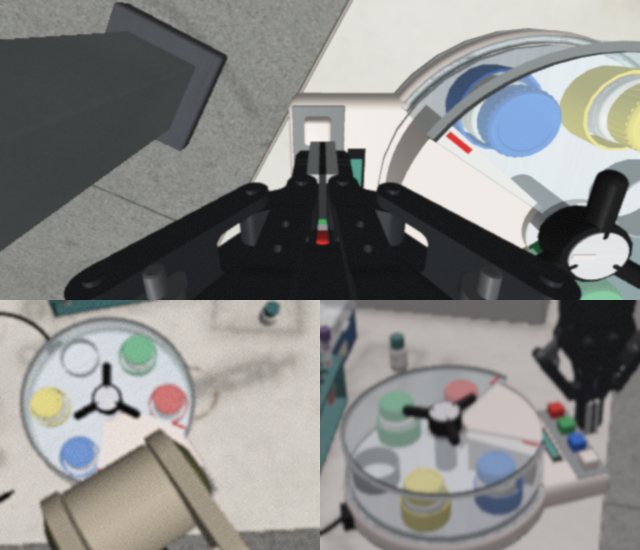

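All four jars stand in pockets of their own colour and the shutter fills the port. I'll turn the hand 90° so its knuckles stay clear of the cover, then press the keys.

>>> drive_tool:
  offset:
    - [0,0,-0.7]
    - [0,0,0]
    - [0,0,0]
    - [0,0,0]
    - [0,0,0]
    - [0,0,0]
    - [0,0,0]
    - [0,0,0]
    - [0,0,0]
    - [0,0,0]
  turn:
    - [0,0,0]
    - [0,0,1]
    - [0,0,1]
    - [0,0,1]
    - [0,0,1]
    - [0,0,1]
    - [0,0,1]
    - [0,0,1]
    - [0,0,1]
    - [0,0,1]
  hand: [0,0,0,0,0,0,0,0,0,0]

```text
time_s: 76.7
position: [0.4112, 0.3591, 0.1008]
tool_rot: [[0.429, 0.903, 0.001], [0.903, -0.429, 0.001], [0.001, 0.001, -1.0]]
ft_force: [0.1, -0.0, -0.0]
grip_width: -0.0002
gripper_force: 0.0
```

>>> drive_tool:
  offset:
    - [0,0,0]
    - [0,0,0]
    - [0,0,0]
    - [0,0,0]
    - [0,0,0]
    - [0,0,0]
    - [0,0,0]
    - [0,0,0]
    - [0,0,0]
    - [0,0,0]
  turn:
    - [0,0,1]
    - [0,0,1]
    - [0,0,1]
    - [0,0,1]
    - [0,0,1]
    - [0,0,1]
    - [0,0,0]
    - [0,0,0]
    - [0,0,0]
    - [0,0,0]
  hand: [0,0,0,0,0,0,0,0,0,0]

```text
time_s: 77.95
position: [0.4111, 0.359, 0.1002]
tool_rot: [[0.876, 0.482, 0.0], [0.482, -0.876, 0.0], [0.0, -0.0, -1.0]]
ft_force: [0.0, 0.2, 0.5]
grip_width: -0.0003
gripper_force: 0.0
```

```bash
python3 - <<'E'
from h import *
go(.4095,.3582,.048,28.8)
a=get_image('wrist');c=camera_info('wrist');cv2.imwrite('pics/w25.png',a)
for k in('blue','green','red'):
    for ce,st in blobs(a,k,60):
        if ce[1]>150: print(k,ce,st,ray(c,ce,.043))
E
```

```text
t 77.95 pos [0.4111 0.359  0.1002] yaw 28.82 tilt [0. 0.] units [-4.400e-02 -1.000e-03  1.304e+00] turnz 0.003 w -0.0003
blue [361.5, 222.0] [350, 210, 24, 25, 578] [0.42421339 0.33242578]
green [370.4, 184.3] [353, 180, 42, 10, 316] [0.45197669 0.34171262]
green [402.1, 222.1] [390, 211, 25, 24, 544] [0.43875941 0.3058123 ]
red [442.8, 222.4] [429, 211, 28, 24, 608] [0.45321733 0.27902882]
```

>>> drive_tool:
  offset:
    - [-0.04,0,0.5]
    - [0,0,0.5]
    - [0,0,0.3]
    - [0,0,0.15]
    - [0,0,0.08]
    - [0,0,0.08]
    - [0,0,0]
    - [0,0,0]
    - [0,0,0]
    - [0,0,0]
  turn:
    - [0,0,0]
    - [0,0,0]
    - [0,0,0]
    - [0,0,0]
    - [0,0,0]
    - [0,0,0]
    - [0,0,0]
    - [0,0,0]
    - [0,0,0]
    - [0,0,0]
  hand: [0,0,0,0,0,0,0,0,0,0]

```text
time_s: 79.25
position: [0.4096, 0.3582, 0.0383]
tool_rot: [[0.876, 0.482, 0.002], [0.482, -0.876, 0.001], [0.002, 0.0, -1.0]]
ft_force: [-7.4, -5.5, 24.1]
grip_width: 0.0001
gripper_force: 11.8
```

The white key bottomed (24 N at z 0.0383). Next come the blue key and then the green key.

>>> drive_tool:
  offset:
    - [0,0,-0.3]
    - [0,0,-0.25]
    - [0,0.4,0]
    - [0,0.375,0]
    - [0,0,0]
    - [0,0,0.25]
    - [0,0,0.15]
    - [0,0,0.13]
    - [0,0,0]
    - [0,0,0]
  turn:
    - [0,0,0]
    - [0,0,0]
    - [0,0,0]
    - [0,0,0]
    - [0,0,0]
    - [0,0,0]
    - [0,0,0]
    - [0,0,0]
    - [0,0,0]
    - [0,0,0]
  hand: [0,0,0,0,0,0,0,0,0,0]

```text
time_s: 80.5
position: [0.4243, 0.3311, 0.0382]
tool_rot: [[0.876, 0.482, 0.001], [0.482, -0.876, -0.0], [0.001, 0.001, -1.0]]
ft_force: [-6.3, -5.0, 23.3]
grip_width: -0.0001
gripper_force: 11.8
```

>>> drive_tool:
  offset:
    - [0,0,-0.3]
    - [0,0,-0.25]
    - [0,0.4,0]
    - [0,0.375,0]
    - [0,0,0]
    - [0,0,0.25]
    - [0,0,0.15]
    - [0,0,0.15]
    - [0,0,0]
    - [0,0,0]
  turn:
    - [0,0,0]
    - [0,0,0]
    - [0,0,0]
    - [0,0,0]
    - [0,0,0]
    - [0,0,0]
    - [0,0,0]
    - [0,0,0]
    - [0,0,0]
    - [0,0,0]
  hand: [0,0,0,0,0,0,0,0,0,0]

```text
time_s: 81.75
position: [0.4392, 0.3039, 0.0382]
tool_rot: [[0.876, 0.482, 0.001], [0.482, -0.876, -0.0], [0.001, 0.001, -1.0]]
ft_force: [-7.6, -5.1, 22.9]
grip_width: 0.0002
gripper_force: 12.0
```

>>> drive_tool:
  offset:
    - [0,0,-0.5]
    - [0,0,-0.9]
    - [0,0,-1]
    - [0,0,-1]
    - [0,0,-0.5]
    - [0,0,0]
    - [0,0,0]
    - [0,0,0]
    - [0,0,0]
    - [0,0,0]
  turn:
    - [0,0,0]
    - [0,0,0]
    - [0,0,0]
    - [0,0,0]
    - [0,0,0]
    - [0,0,0]
    - [0,0,0]
    - [0,0,0]
    - [0,0,0]
    - [0,0,0]
  hand: [0,0,0,0,0,0,0,0,0,0]

```text
time_s: 83.0
position: [0.4395, 0.3039, 0.1922]
tool_rot: [[0.876, 0.482, -0.0], [0.482, -0.876, -0.0], [-0.001, -0.0, -1.0]]
ft_force: [0.5, -0.1, 0.8]
grip_width: -0.0
gripper_force: 0.0
```

All three keys bottomed and came back up, and the robot is clear of everything. Handing in.

```bash
python3 -c "
from rig import env
print(env.close_job())"
```

```text
the job is handed in; nothing more can be done
None
```

I loaded all four jars into the pockets of their own colours, closed the port with the shutter (within about 1 mm), pressed white, blue and green in order, and handed the job in; the hand-in gave no verdict, and one early descent hit the shutter at 103 N, under the 120 N limit.

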